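Close down the marking-out station

ROBOT

A 6-joint arm with a two-finger parallel gripper is mounted at the origin on the work surface. World frame = base frame: x ahead of the robot, y to its left, z up, the work surface at z = 0. Lengths are in m, angles in degrees, forces in N, time in s.
With the tool pointing down it reaches from about 0.375 to 0.9 m from the base axis. Payload 3.1 kg.
Tool frame: the origin (TCP) lies midway between the tips of the shut fingers; the grasp point (between the pads) lies 19 mm behind it; z points along the fingers, y is the direction in which the jaws open and shut (so a half turn about z gives the same grasp; the last joint's range is limited). The gripper opens to 87 mm and grips with 3 to 60 N. Pads are 19 mm wide; open, the fingers measure 117 mm over their backs; the gripper's body (75 mm by 190 mm) begins 51 mm behind the grasp point.
Start: joints at [-73.367, 30.224, 82.088, -0, 67.689, -10.227], TCP at [0.282, -0.558, 0.223] pointing down, gripper open.
Joint ranges: [-176.69, 176.69], [-43.24, 126.21], [12.49, 139.97], [-82, 262], [0, 151.66], [-163.58, 163.58]. Speed limits (degrees/s): [159.86, 159.86, 180, 180, 180, 180].

INTERFACE

Orientations are given as [roll, pitch, yaw] about the fixed x, y, z axes, in that order (R = Rz(yaw) Ry(pitch) Rx(roll)).
In Python, from workcell import arm gives the robot as it stands.
- The arm moves only by the shell command python3 -m jog 'ROWS' [OPENING]. ROWS is a JSON object of lists of equal length, an entry for each row: "dp": the shift along the tool's x, y, z scaled (see below), a list of three; "dr": the turn, a rotation vector about the tool's x, y, z scaled (see below), a list of three. A call has 1 to 5 rows; each row shifts and turns the commanded pose from where the row before left it, along the tool's axes as they then stand; what a row does not reach is not made up. The controller multiplies each number of a shift by 25 cm and each number of a turn by pi/4 rad. A row lasts 1/12 s, in which the tool goes at most 41.7 mm and 7.16 degrees, less where a joint would pass 70% of its speed; a pose out of reach is approached as far as the arm can. A call with a number of a shift or a turn outside -1 to 1 is refused whole. A call with a gripper value outside its range is refused whole. OPENING is the gripper's target within -1 to 1 (shut at 1, half-way at 0, fully open at -1), set as the call begins (- or left out, the last holds). The fingers move at their own pace and stop on an object; the grip force is fixed at half the most. Time passes only in rows, so rows that do not move let the fingers close. It gives the time, the measured TCP pose, the force and the opening at its end, in the units of the state.
- arm.observe(): the state, without advancing time (a new reading comes with each control period).
- arm.camera(name): name is "side" or "top" or "wrist"; returns the picture (384x512x3 uint8, blue, green, red); there is no depth.
- arm.camera_info(name): a dict with "K" (3x3 intrinsics, pixels), "k1" (the pictures are not rectified: a ray, as slopes to the right and down, at radius r is drawn at 1 + k1 r^2 times it, then the intrinsics apply), "R" (3x3) and "t" (3): a world point X has camera coordinates R X + t; the wrist camera has in their place "mount" (4x4, takes a point from camera to tool coordinates, whose origin is the TCP and whose axes are the flange's). Camera axes: x right, y down, z forward; pixel columns grow to the right and rows downward; lengths in m; the calibration is good to about 2 mm. A picture is of the moment at which its call begins: read the wrist's pose just before it. camera_info takes no time and is no camera call.
- arm.finish_job(): hands the job in, once; it reports no verdict.
The state is a dict: "clock": time; "joint_pos": joint angles; "qvel": joint speeds; "effort": joint torques, N m; "position": TCP position; "tcp_rot": TCP orientation; "wrist_force": force on the tool from outside, world axes, zero at the start; "wrist_torque": the same for the moment, N m; "opening": finger opening in m.
Only numpy, scipy, OpenCV 4.12 (cv2) and the standard library are available. Lean on these libraries where they do the work, as an engineer would, in place of code of your own. Each camera call takes 0.05 s, during which the arm holds its last target.

TASK

Close down the marking-out station: press all four marker caps fully home on their collars so the markers do not dry out, and hang every standing gauge by its hole on a hook of the rack, one to a hook and any gauge on any hook, with its white scale face pointing outward, away from the rack board. Leave the other tools where they lie.

Things in the scene. Friction and masses are not known exactly. Their poses are not given: they have to be found in the camera images.
- rack: Fixed hook rack, left on the table: plywood upright board 400 mm wide, 10 mm thick, top 205 mm up, on two feet running backwards. Origin under the board's middle. Own +x = outward, the way its three hooks point (to the table's middle and far side); own y runs along the board. Place and yaw vary.
- hook1 (a point): Seat of hook 1: point on the top of its bar, halfway along, 204 mm up; axes as the rack (x outward). The hook is an 8 mm round bar, level at centre height 200 mm, running from the board's face (63 mm behind this point) to 20 mm beyond this point, then turning up into a lip that ends 32 mm beyond and 18 mm above this point. Hooks are 120 mm apart.
- hook2 (a point): Seat of hook 2: point on the top of its bar, halfway along, 204 mm up; axes as the rack (x outward). The hook is an 8 mm round bar, level at centre height 200 mm, running from the board's face (63 mm behind this point) to 20 mm beyond this point, then turning up into a lip that ends 32 mm beyond and 18 mm above this point. Hooks are 120 mm apart.
- hook3 (a point): Seat of hook 3: point on the top of its bar, halfway along, 204 mm up; axes as the rack (x outward). The hook is an 8 mm round bar, level at centre height 200 mm, running from the board's face (63 mm behind this point) to 20 mm beyond this point, then turning up into a lip that ends 32 mm beyond and 18 mm above this point. Hooks are 120 mm apart.
- gauge1: Loose standing gauge, about 0.35 kg: bare aluminium plate 100 mm wide (own y), 8 mm thick (own x), 145 mm tall with its steel foot, 70 (x) x 100 (y) x 12 mm. Origin: centre of the foot's underside, z up. The marked face (white panel, black scale lines) looks along own +x; a white strip on the foot is on that side. Pinch it across the 8 mm at the top. None if absent.
- gauge1_eye (a point): Middle of the upper edge of the square 36 mm hole through the plate; this edge rests on the hook bar when hung. 105 mm above the foot's underside, 40 mm below the plate's top, at mid width. Axes as the gauge. None if absent.
- gauge1_front (a point): Imaginary point 50 mm straight out from gauge1_eye, on the marked side (own +x). None if absent.
- gauge2: Loose standing gauge, about 0.35 kg: bare aluminium plate 100 mm wide (own y), 8 mm thick (own x), 155 mm tall with its steel foot, 70 (x) x 100 (y) x 12 mm. Origin: centre of the foot's underside, z up. The marked face (white panel, black scale lines) looks along own +x; a white strip on the foot is on that side. Pinch it across the 8 mm at the top. None if absent.
- gauge2_eye (a point): Middle of the upper edge of the square 36 mm hole through the plate; this edge rests on the hook bar when hung. 115 mm above the foot's underside, 40 mm below the plate's top, at mid width. Axes as the gauge. None if absent.
- gauge2_front (a point): Imaginary point 50 mm straight out from gauge2_eye, on the marked side (own +x). None if absent.
- gauge3: Loose standing gauge, about 0.35 kg: bare aluminium plate 100 mm wide (own y), 8 mm thick (own x), 165 mm tall with its steel foot, 70 (x) x 100 (y) x 12 mm. Origin: centre of the foot's underside, z up. The marked face (white panel, black scale lines) looks along own +x; a white strip on the foot is on that side. Pinch it across the 8 mm at the top. None if absent.
- gauge3_eye (a point): Middle of the upper edge of the square 36 mm hole through the plate; this edge rests on the hook bar when hung. 125 mm above the foot's underside, 40 mm below the plate's top, at mid width. Axes as the gauge. None if absent.
- gauge3_front (a point): Imaginary point 50 mm straight out from gauge3_eye, on the marked side (own +x). None if absent.
- block: Fixed grey marker block 130 x 130 x 70 mm, origin under its middle, holding four upright paint markers in a 2 x 2 pattern 60 mm apart; their black caps point up. A 28 mm metal collar stands 25 mm out of the block under each cap.
- cap1 (a joint): How far the black marker cap at x = -30, y = -30 mm in the block's frame (26 mm diameter, 55 mm tall) stands up off its collar, m: 0 = fully home, at most 0.026. Its flat top is 150 mm above the table when home, plus this value. It slides vertically, held by a friction detent: about 6 N moves it, and it stays where it is left.
- cap2 (a joint): How far the black marker cap at x = -30, y = +30 mm in the block's frame (26 mm diameter, 55 mm tall) stands up off its collar, m: 0 = fully home, at most 0.026. Its flat top is 150 mm above the table when home, plus this value. It slides vertically, held by a friction detent: about 6 N moves it, and it stays where it is left.
- cap3 (a joint): How far the black marker cap at x = +30, y = -30 mm in the block's frame (26 mm diameter, 55 mm tall) stands up off its collar, m: 0 = fully home, at most 0.026. Its flat top is 150 mm above the table when home, plus this value. It slides vertically, held by a friction detent: about 6 N moves it, and it stays where it is left.
- cap4 (a joint): How far the black marker cap at x = +30, y = +30 mm in the block's frame (26 mm diameter, 55 mm tall) stands up off its collar, m: 0 = fully home, at most 0.026. Its flat top is 150 mm above the table when home, plus this value. It slides vertically, held by a friction detent: about 6 N moves it, and it stays where it is left.
- dolly: Bystander, to be left where it is: steel dolly block 80 x 50 x 42 mm, near the middle. Origin under its middle; a loose thing.
- hammer: Bystander, to be left where it is: hammer 280 mm long, lying at the right. Origin under its middle; a loose thing.
- spraycan: Bystander, to be left where it is: upright grey can, 60 mm diameter, 150 mm tall, at the far side. Origin under its middle; a loose thing.
- bracket: Bystander, to be left where it is: bent steel angle bracket 60 x 100 x 54 mm, at the far side. Origin under its middle; a loose thing.
Not all that is in view belongs to the job. What is shaped like the gauge2 but yellow is not meant. Leave any yellow look-alike of the gauge3 alone.

How it is judged (in metres and radians):
At the end, for the whole second after the job is handed in: All four caps are within 4 mm of fully home, and every gauge present hangs on a hook (a slight sway is fine): the upper edge of its hole within 24 mm of the middle of the hook's seat, upright within 0.25 rad, its scale face looking away from the rack board (within 0.6 rad) (value of joint each of cap1, cap2, cap3, cap4 below 0.004 m and ((distance between gauge1_eye and hook1 below 0.024 m and x of gauge1_front in the frame of hook1 above 0.015 m) or (distance between gauge1_eye and hook2 below 0.024 m and x of gauge1_front in the frame of hook2 above 0.015 m) or (distance between gauge1_eye and hook3 below 0.024 m and x of gauge1_front in the frame of hook3 above 0.015 m)) and angle between the x axis of each of gauge1, gauge2, gauge3 and the x axis of rack, either way round below 0.6 rad and angle between each of gauge1, gauge2, gauge3's own z axis and vertical below 0.25 rad and ((distance between gauge2_eye and hook1 below 0.024 m and x of gauge2_front in the frame of hook1 above 0.015 m) or (distance between gauge2_eye and hook2 below 0.024 m and x of gauge2_front in the frame of hook2 above 0.015 m) or (distance between gauge2_eye and hook3 below 0.024 m and x of gauge2_front in the frame of hook3 above 0.015 m)) and ((distance between gauge3_eye and hook1 below 0.024 m and x of gauge3_front in the frame of hook1 above 0.015 m) or (distance between gauge3_eye and hook2 below 0.024 m and x of gauge3_front in the frame of hook2 above 0.015 m) or (distance between gauge3_eye and hook3 below 0.024 m and x of gauge3_front in the frame of hook3 above 0.015 m))); the robot touches nothing.
It fails at once if one of the other tools (dolly, hammer, can, bracket) is moved by more than 50 mm (distance of any of dolly, hammer, spraycan, bracket from where it was at the start of the episode above 0.05 m).
Of gauge1, gauge2, gauge3 only 2 to 3 are there at a start; the rules pass over those that are not, and their reading is None.
At some moment in a run one of gauge1, gauge2, gauge3 may be knocked a few centimetres aside while the robot is not near it.
It also fails if it takes over 210 s, if anything falls off the work surface, if the arm or the gripper's body presses on something with over 40 N, if the wrist force passes 120 N, or if a joint passes its speed limit or range.

## Working session

There is one attempt and no reset: what is moved stays moved. The work goes in short steps, Python scripts to look and compute and a shell command to move; the robot and the scene stay as the last step left them, time stands still between calls to the robot, and variables do not carry over. Pictures are saved under pics/ and viewed, and the job is handed in when it is done.

```bash
ls; mkdir -p pics; python3 - <<'E'
from workcell import arm
import cv2
print(arm.observe())
for n in ["side","top","wrist"]:
    cv2.imwrite(f"pics/a_{n}.png",arm.camera(n)); print(n,arm.camera_info(n))
E
```

```text
pics
{'clock': 0.0, 'joint_pos': array([-7.33670640e+01,  3.02795770e+01,  8.21568548e+01, -4.89289976e-04,
        6.76895914e+01, -1.02264773e+01]), 'qvel': array([ 0.07121194, -0.1115758 , -0.07742902, -0.00675661, -0.08145052,
        0.0485072 ]), 'effort': array([-1.13148275e-05, -4.40040350e+01, -1.76594067e+01,  6.32911082e-02,
        5.81861415e-02, -1.63769496e-04]), 'position': array([ 0.28219339, -0.55683611,  0.22156249]), 'tcp_rot': array([-1.79875899e+02, -2.19290128e-02,  2.68595758e+01]), 'wrist_force': array([-0.29192418,  0.13238973, -1.10084272]), 'wrist_torque': array([-0.03857761,  0.03705847,  0.06369406]), 'opening': 0.08727916607987174}
side {'K': array([[377.93209625,   0.        , 250.00211789],
       [  0.        , 377.93209625, 190.4095986 ],
       [  0.        ,   0.        ,   1.        ]]), 'k1': -0.11549285853775726, 'R': array([[-0.99720578, -0.07286491, -0.01647212],
       [-0.0417328 ,  0.72625674, -0.68615561],
       [ 0.06195966, -0.68355091, -0.72726828]]), 't': array([0.53812918, 0.1728773 , 1.18039244])}
top {'K': array([[452.0881489 ,   
[... 207 characters left out ...]
42],
       [-0.99510859,  0.02536088, -0.0954763 ],
       [ 0.096013  ,  0.02085948, -0.99516149]]), 't': array([-0.03076525,  0.56218095,  1.54637759])}
wrist {'K': array([[264.29373613,   0.        , 253.21221328],
       [  0.        , 264.29373613, 196.87418812],
       [  0.        ,   0.        ,   1.        ]]), 'k1': -0.0079761600846836, 'mount': array([[-2.60798440e-04, -9.68392468e-01, -2.49431272e-01,
         6.66433501e-02],
       [ 9.99999137e-01, -5.73752388e-04,  1.18196597e-03,
         7.36531084e-04],
       [-1.28771873e-03, -2.49430749e-01,  9.68391782e-01,
        -1.61735795e-01],
       [ 0.00000000e+00,  0.00000000e+00,  0.00000000e+00,
         1.00000000e+00]])}
```

View pics/a_side.png

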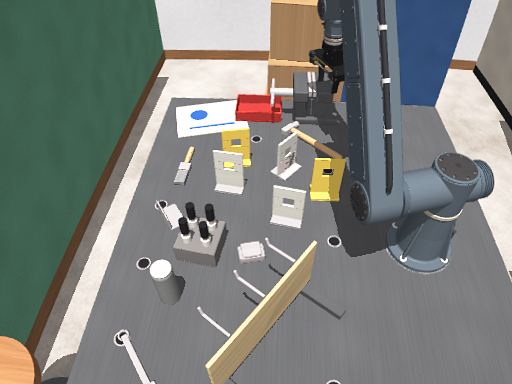

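View pics/a_top.png

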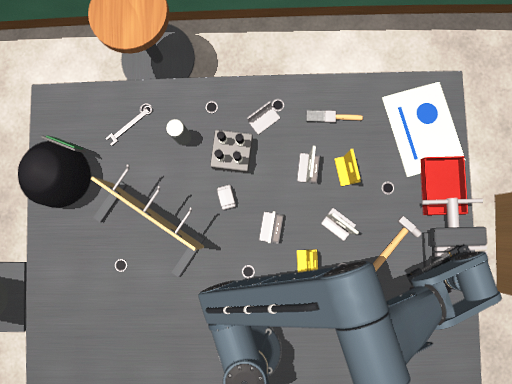

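View pics/a_wrist.png

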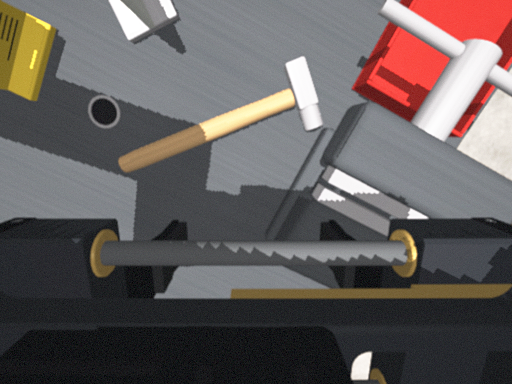

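The side and top views show three bare gauges at top pixels (308,163), (271,226) and (340,223), two yellow look-alikes, the block at (231,150) and the rack at left. I'll enlarge these.

```bash
cat > h.py <<'E'
import numpy as np, cv2
from workcell import arm
from scipy.spatial.transform import Rotation as Rn
np.set_printoptions(precision=4,suppress=True)
INFO={n:arm.camera_info(n) for n in ["side","top","wrist"]}
def ext(n,st=None):
    c=INFO[n]
    if n!="wrist": return np.array(c["R"]),np.array(c["t"])
    T=np.eye(4);T[:3,:3]=Rn.from_euler('xyz',st["tcp_rot"],degrees=True).as_matrix();T[:3,3]=st["position"]
    M=np.linalg.inv(T@np.array(c["mount"]));return M[:3,:3],M[:3,3]
def und(n,uv):
    c=INFO[n];K=c["K"];d=np.array([(uv[0]-K[0,2])/K[0,0],(uv[1]-K[1,2])/K[1,1]])
    u=d.copy()
    for _ in range(30): u=d/(1+c["k1"]*(u@u))
    return u
def ray(n,uv,st=None):
    R,t=ext(n,st);u=und(n,uv);d=R.T@np.array([u[0],u[1],1]);return -R.T@t,d/np.linalg.norm(d)
def onz(n,uv,z,st=None):
    o,d=ray(n,uv,st);return o+d*(z-o[2])/d[2]
def proj(n,X,st=None):
    R,t=ext(n,st);c=R@np.asarray(X,float)+t;s=c[:2]/c[2];s=s*(1+INFO[n]["k1"]*(s@s));K=INFO[n]["K"]
    return np.array([K[0,0]*s[0]+K[0,2],K[1,1]*s[1]+K[1,2]])
def tri(*v):
    A=np.zeros((3,3));b=np.zeros(3);rs=[ray(*x) for x in v]
    for o,d in rs: P=np.eye(3)-np.outer(d,d);A+=P;b+=P@o
    X=np.linalg.solve(A,b);return X,[np.linalg.norm((np.eye(3)-np.outer(d,d))@(X-o)) for o,d in rs]
def crop(img,x0,y0,w,h,s,f):
    c=cv2.resize(img[y0:y0+h,x0:x0+w],None,fx=s,fy=s,interpolation=cv2.INTER_CUBIC)
    for i in range(0,w,10):
        cv2.line(c,(i*s,0),(i*s,10 if (x0+i)%50 else 25),(0,255,255),1)
        if (x0+i)%20==0: cv2.putText(c,str(x0+i),(i*s,22),0,.4,(0,0,255),1)
    for i in range(0,h,10):
        if (y0+i)%20==0: cv2.putText(c,str(y0+i),(0,i*s+4),0,.4,(0,0,255),1)
        cv2.line(c,(0,i*s),(8,i*s),(0,255,255),1)
    cv2.imwrite(f,c)
E
python3 - <<'E'
import cv2
from h import crop
t=cv2.imread("pics/a_top.png");s=cv2.imread("pics/a_side.png")
crop(t,200,100,180,140,4,"pics/c1.png");crop(t,80,150,160,130,5,"pics/c2.png")
crop(s,150,110,200,150,4,"pics/c3.png");crop(s,180,220,180,160,4,"pics/c4.png")
E
```

```text
(no output)
```

View pics/c1.png

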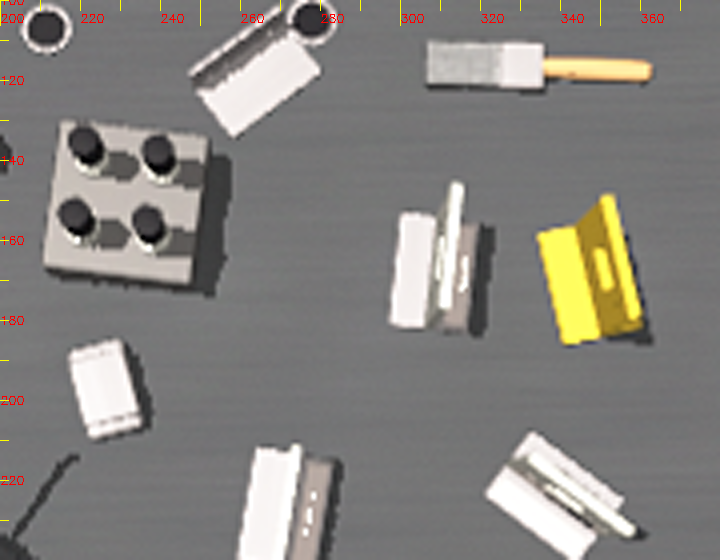

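View pics/c2.png

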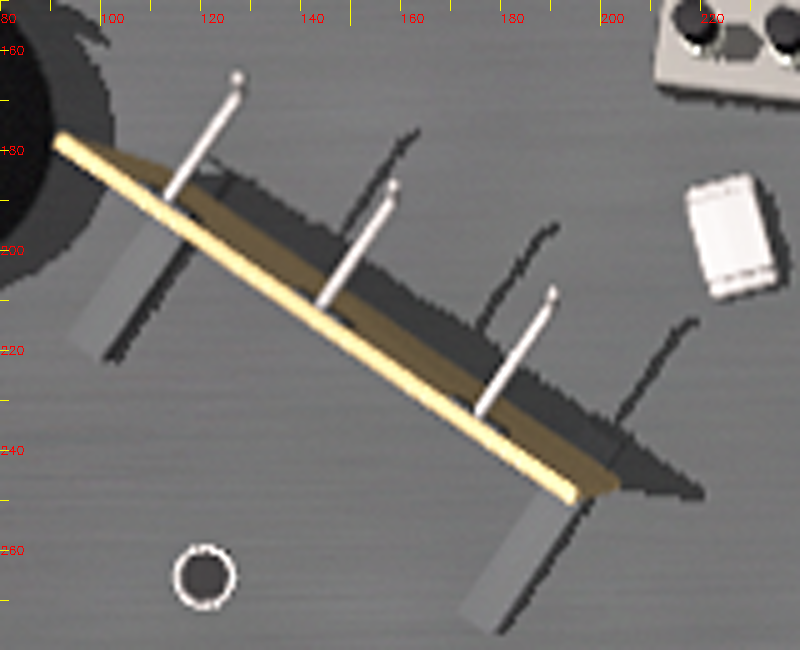

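View pics/c3.png

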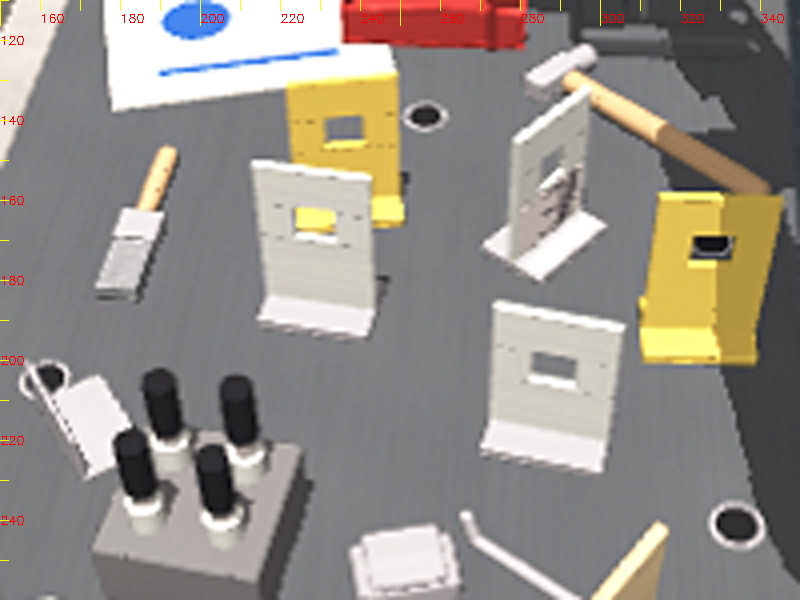

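View pics/c4.png

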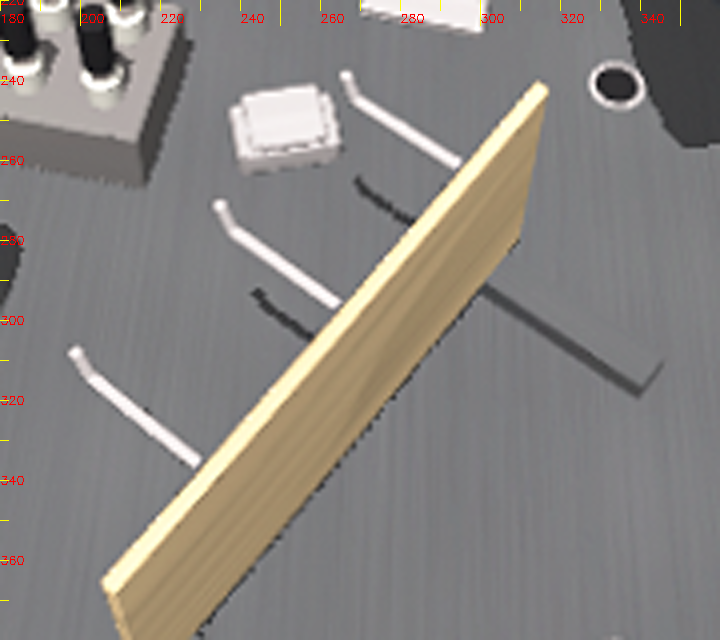

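```bash
python3 - <<'E'
import cv2
from h import *
t=cv2.imread("pics/a_top.png");s=cv2.imread("pics/a_side.png")
crop(t,240,190,140,90,5,"pics/c5.png")
P=lambda a,b:print(np.array(tri(("top",a),("side",b))[0]),tri(("top",a),("side",b))[1][0])
for n in INFO: 
    if n!="wrist":
        R,tt=ext(n);print(n,-R.T@tt)
print("A");P((314.2,146),(213.7,150.2));P((311.2,177.3),(242.8,153.5))
print("C");P((331.7,213.7),(278.7,145));P((358.7,233.7),(297,133))
print("B");P((274.5,211.7),(274.2,185.7))
print("rack");
for p in [(92.2,177.8),(194.6,249)]: print(onz("top",p,.205))
P((92.2,178),(207,366));P((194.6,249),(316,241))
print("hook tips")
for a,b in [((127,165),(198,307.5)),((158.5,186.5),(234,271)),((190,208.5),(266,238.5))]: P(a,b); print(onz("top",a,.222))
print("hook bases");
for a in [(113.5,190),(144,211),(175.5,233)]: print(onz("top",a,.204))
print("caps")
for a,b in [((221.2,135.8),(189.5,203.5)),((239.2,138),(209,205)),((218.6,153.5),(182.5,218.5)),((237,155.5),(203,222.5))]: P(a,b); print(onz("top",a,.16))
print("block corners")
for a in [(215,130),(253,134),(211,167),(248,171)]: print(onz("top",a,.07))
E
```

```text
side [0.4707 0.7205 0.9859]
top [ 0.4102 -0.0773  1.5919]
A
[ 0.6752 -0.2288  0.1644] 4.4901786954121906e-05
[ 0.5755 -0.2156  0.1657] 0.0009450130970172271
C
[ 0.4586 -0.2775  0.1558] 0.0006278456031321761
[ 0.3937 -0.3629  0.1436] 0.0011426310491464517
B
[ 0.4692 -0.0967  0.1424] 0.00016346256345422573
rack
[0.5865 0.4737 0.205 ]
[0.3585 0.1514 0.205 ]
[0.5878 0.4758 0.1998] 0.0013175441297797559
[0.3582 0.1516 0.2042] 0.00035445759068877385
hook tips
[0.6228 0.3577 0.2197] 0.001070867657463369
[0.6213 0.3569 0.222 ]
[0.5535 0.2592 0.2177] 0.0011746271589547067
[0.5518 0.2581 0.222 ]
[0.4832 0.1618 0.2189] 0.0010118815763631495
[0.482  0.1613 0.222 ]
hook bases
[0.5463 0.4052 0.204 ]
[0.4785 0.3083 0.204 ]
[0.4086 0.2101 0.204 ]
caps
[0.6996 0.0619 0.2241] 0.004118935046007
[0.7175 0.0689 0.16  ]
[0.6812 0.0098 0.1653] 0.025763207581368217
[0.7086 0.0108 0.16  ]
[0.6866 0.0808 0.1807] 0.03012556621904137
[0.6599 0.0781 0.16  ]
[0.6707 0.0241 0.0945] 0.0077752738700398415
[0.6517 0.019  0.16  ]
block corners
[0.7578 0.0992 0.07  ]
[ 0.74   -0.0312  0.07  ]
[0.6297 0.1145 0.07  ]
[ 0.6126 -0.0114  0.07  ]
```

View pics/c5.png

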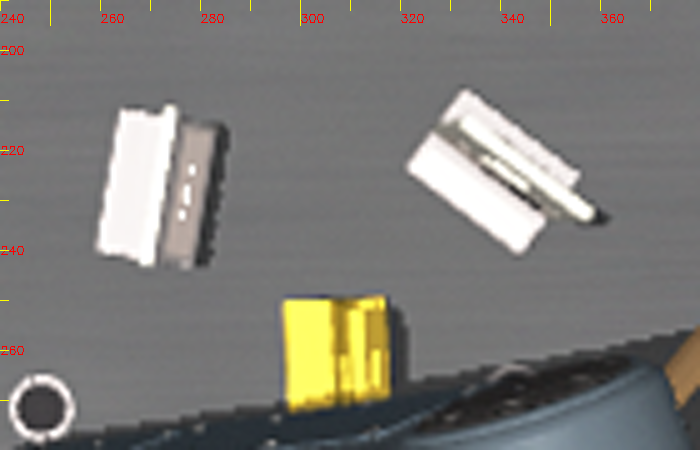

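```bash
python3 - <<'E'
import cv2
from h import crop
s=cv2.imread("pics/a_side.png");w=cv2.imread("pics/a_wrist.png")
crop(s,205,125,110,70,7,"pics/c6.png");crop(w,0,0,200,110,4,"pics/c7.png")
E
```

```text
(no output)
```

View pics/c6.png

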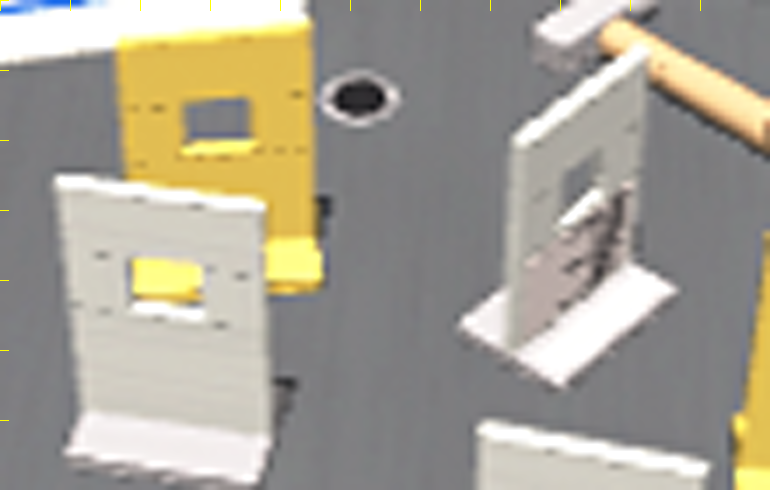

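View pics/c7.png

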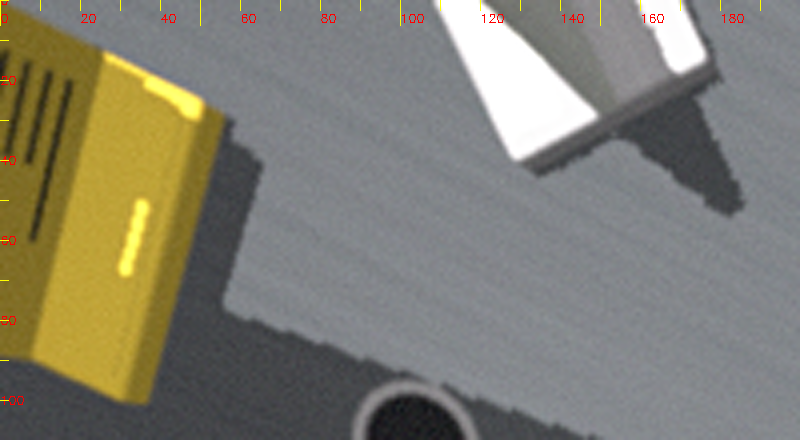

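```bash
python3 -m jog '{"dp":[[0,0,-0.15],[0,0,-0.15],[0,0,-0.15],[0,0,0]],"dr":[[0,0,-0.133],[0,0,-0.133],[0,0,-0.133],[0,0,0]]}'; python3 - <<'E'
from h import *
cv2.imwrite("pics/w1.png",arm.camera("wrist"))
E
```

```text
clock: 0.48
position: [0.2837, -0.5614, 0.3437]
tcp_rot: [179.2, 0.4, 45.0]
wrist_force: [0.2, -1.6, 0.1]
opening: 0.0868
```

View pics/w1.png

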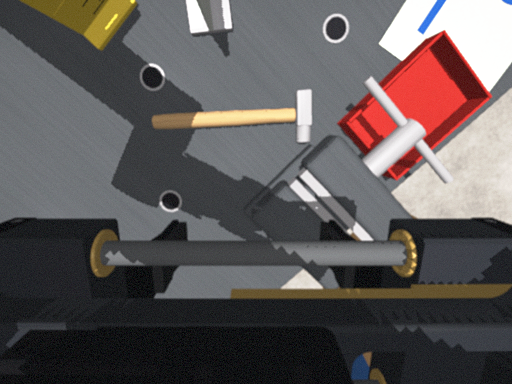

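```bash
python3 -m jog '{"dp":[[0,0,0],[0,0,0],[0,0,0],[0,0,0],[0,0,0]],"dr":[[0,0.15,0],[0,0.15,0],[0,0.15,0],[0,0.15,0],[0,0,0]]}'; python3 - <<'E'
from h import *
st=arm.observe();print(st["joint_pos"])
cv2.imwrite("pics/w2.png",arm.camera("wrist"));cv2.imwrite("pics/s2.png",arm.camera("side"))
E
```

```text
clock: 0.95
position: [0.2789, -0.5591, 0.3304]
tcp_rot: [-179.6, -27.3, 44.3]
wrist_force: [-0.2, 0.0, -1.4]
opening: 0.0871
[-84.0496  31.2489  67.9099  21.0272  98.325  -38.562 ]
```

View pics/w2.png

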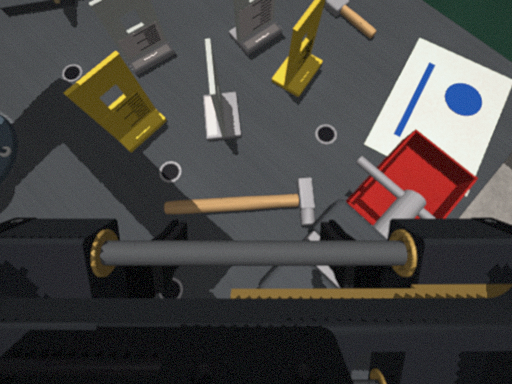

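```bash
python3 - <<'E'
from h import *
w=cv2.imread("pics/w2.png");crop(w,60,0,200,150,4,"pics/c8.png")
E
```

```text
(no output)
```

View pics/c8.png

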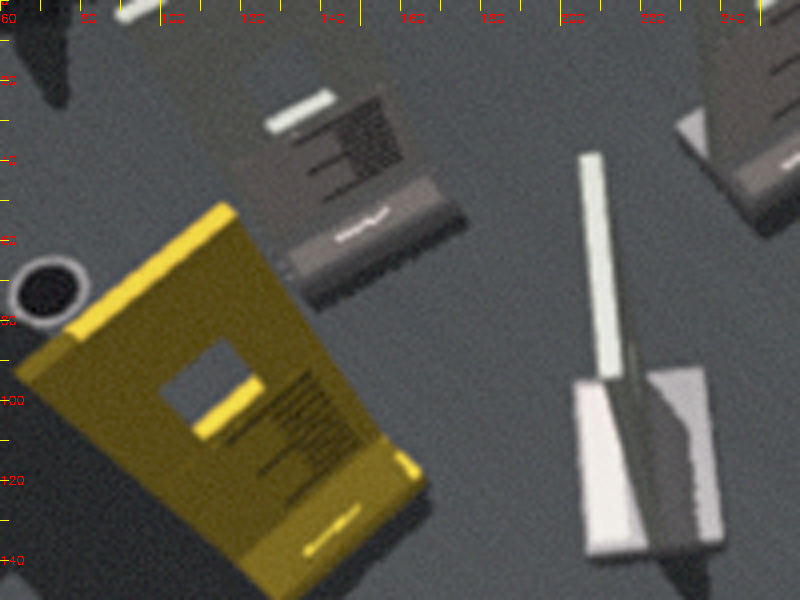

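```bash
python3 -m jog '{"dp":[[0,0,0],[0,0,0],[0,0,0],[0,0,0],[0,0,0]],"dr":[[0,-0.15,0],[0,-0.15,0],[0,-0.15,0],[0,-0.15,0],[0,0,0]]}' 1; python3 - <<'E'
from h import *
t=arm.camera("top");cv2.imwrite("pics/t3.png",t);s=arm.camera("side");cv2.imwrite("pics/s3.png",s)
crop(t,240,190,140,100,5,"pics/c9.png");crop(s,265,120,65,120,6,"pics/c10.png")
for a,b in [((221.2,135.8),(182.5,218.5)),((239.2,138),(189.5,203.5)),((218.6,153.5),(203,222.5)),((237,155.5),(209,205))]: print(*tri(("top",a),("side",b)))
c=np.array([.685,.0428]);a=np.deg2rad(-6.8)
for s in [(30,30),(30,-30),(-30,30),(-30,-30)]:
    print(c+np.array([[np.cos(a),-np.sin(a)],[np.sin(a),np.cos(a)]])@np.array(s)/1000)
E
```

```text
clock: 1.47
position: [0.2868, -0.5532, 0.3373]
tcp_rot: [179.9, 0.2, 45.3]
wrist_force: [0.2, -0.0, 0.7]
opening: 0.0612
[0.7193 0.0687 0.1654] [np.float64(0.0028581134571177874), np.float64(0.002858113457117464)]
[0.7103 0.0108 0.1642] [np.float64(0.0025397927030277223), np.float64(0.002539792703027431)]
[0.6608 0.0778 0.1637] [np.float64(0.0015779587081466723), np.float64(0.0015779587081467504)]
[0.6518 0.0184 0.1704] [np.float64(0.0018039666239061446), np.float64(0.0018039666239062868)]
[0.7183 0.069 ]
[0.7112 0.0095]
[0.6588 0.0761]
[0.6517 0.0166]
```

View pics/c9.png

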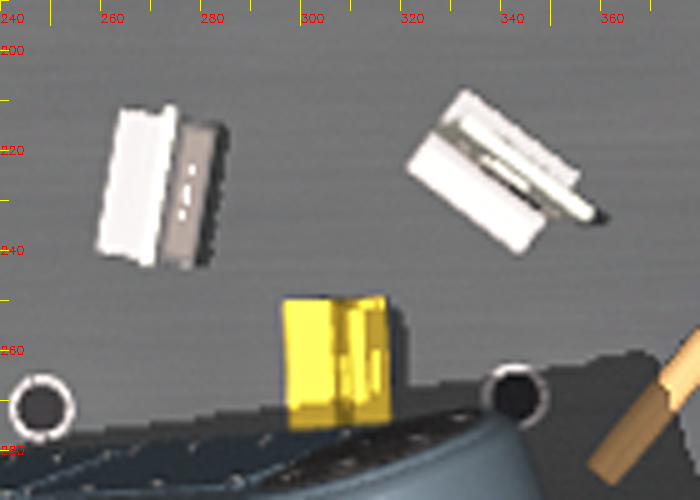

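View pics/c10.png

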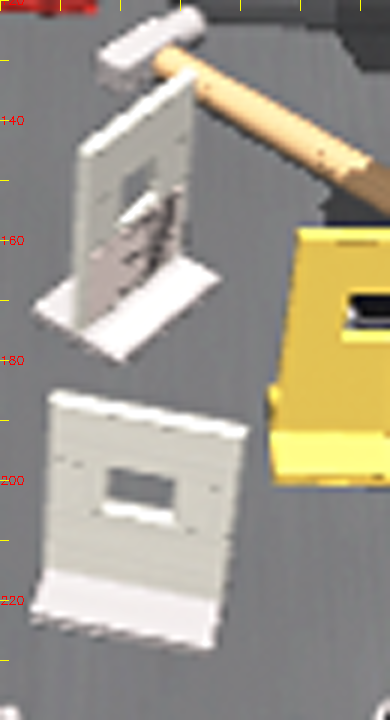

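```bash
cat >> h.py <<'E'
def go(x,y,z,yaw=None):
    """tool-axis shift in row units after a pure yaw turn first"""
    st=arm.observe();p=st["position"];cy=st["tcp_rot"][2]
    if yaw is None: yaw=cy
    dy=(yaw-cy+180)%360-180
    a=np.deg2rad(yaw);d=np.array([x,y,z])-p
    v=np.array([d[0]*np.cos(a)+d[1]*np.sin(a),d[0]*np.sin(a)-d[1]*np.cos(a),-d[2]])/.25
    n=np.linalg.norm(v)/.16
    print("pos",p,"rot",st["tcp_rot"],"F",st["wrist_force"],"j",st["joint_pos"].round(1))
    print("turn: dr z total %.3f = %.1f rows of .155"%(-dy/45,abs(dy/45)/.155)); print("shift total",v.round(4),"rows %.1f"%n)
    for k in (1,2,3,4,5,8,10,12,15,20):
        if k>=n: print(k,"rows of",(v/k).round(4)); break
E
python3 -c "
from h import *
go(.6517,.0175,.25)"
```

```text
pos [ 0.2844 -0.5557  0.336 ] rot [179.9388  -0.0373  45.0581] F [-0.2027 -0.5704 -1.1008] j [-73.2  24.3  73.8   0.1  81.8 -28.2]
turn: dr z total -0.000 = 0.0 rows of .155
shift total [ 2.6606 -0.5797  0.3442] rows 17.2
20 rows of [ 0.133  -0.029   0.0172]
```

```bash
for i in 1 2 3; do :; done; python3 -m jog '{"dp":[[0.133,-0.029,0],[0.133,-0.029,0],[0.133,-0.029,0],[0.133,-0.029,0],[0.133,-0.029,0]],"dr":[[0,0,0],[0,0,0],[0,0,0],[0,0,0],[0,0,0]]}' 1; python3 -m jog '{"dp":[[0.133,-0.029,0],[0.133,-0.029,0],[0.133,-0.029,0],[0.133,-0.029,0],[0.133,-0.029,0]],"dr":[[0,0,0],[0,0,0],[0,0,0],[0,0,0],[0,0,0]]}'
python3 -m jog '{"dp":[[0.133,-0.029,0],[0.133,-0.029,0],[0.133,-0.029,0],[0.133,-0.029,0],[0.133,-0.029,0]],"dr":[[0,0,0],[0,0,0],[0,0,0],[0,0,0],[0,0,0]]}'
python3 -m jog '{"dp":[[0.133,-0.029,0],[0.133,-0.029,0],[0.133,-0.029,0],[0.133,-0.029,0],[0,0,0]],"dr":[[0,0,0],[0,0,0],[0,0,0],[0,0,0],[0,0,0]]}'
python3 -c "
from h import *
go(.6517,.0175,.2)"
```

```text
clock: 1.98
position: [0.3748, -0.4142, 0.3346]
tcp_rot: [-180.0, -0.1, 44.7]
wrist_force: [1.2, -0.6, -0.1]
opening: 0.0202
clock: 2.4
position: [0.4676, -0.2713, 0.3348]
tcp_rot: [-179.9, -0.1, 44.7]
wrist_force: [0.1, 0.0, -0.3]
opening: 0.0005
clock: 2.82
position: [0.5603, -0.1285, 0.3347]
tcp_rot: [-179.9, -0.0, 44.7]
wrist_force: [0.8, -0.2, -0.5]
opening: 0.0004
clock: 3.23
position: [0.6363, -0.0104, 0.3342]
tcp_rot: [-179.9, -0.2, 45.0]
wrist_force: [0.4, -0.3, 0.2]
opening: 0.0003
pos [ 0.6363 -0.0104  0.3342] rot [-179.8775   -0.2403   45.0374] F [ 0.3614 -0.2526  0.2023] j [-11.1  25.5  72.1   0.3  82.3  33.8]
turn: dr z total -0.000 = 0.0 rows of .155
shift total [ 0.1224 -0.0352  0.5367] rows 3.4
4 rows of [ 0.0306 -0.0088  0.1342]
```

```bash
python3 -m jog '{"dp":[[0.031,-0.009,0.134],[0.031,-0.009,0.134],[0.031,-0.009,0.134],[0.031,-0.009,0.134],[0,0,0]],"dr":[[0,0,0],[0,0,0],[0,0,0],[0,0,0],[0,0,0]]}';python3 -c "
from h import *
go(.6517,.0175,.149)
cv2.imwrite('pics/s4.png',arm.camera('side')[150:300,130:330].repeat(4,0).repeat(4,1))"
```

```text
clock: 3.65
position: [0.6444, 0.0139, 0.193]
tcp_rot: [-179.2, 0.5, 44.8]
wrist_force: [-0.9, -0.9, -2.0]
opening: 0.0004
pos [0.6444 0.0139 0.193 ] rot [-179.2272    0.5002   44.7691] F [-0.9472 -0.9367 -2.0457] j [-8.7 33.9 80.   0.1 66.9 36.5]
turn: dr z total -0.000 = 0.0 rows of .155
shift total [0.0309 0.0102 0.1762] rows 1.1
2 rows of [0.0154 0.0051 0.0881]
```

View pics/s4.png

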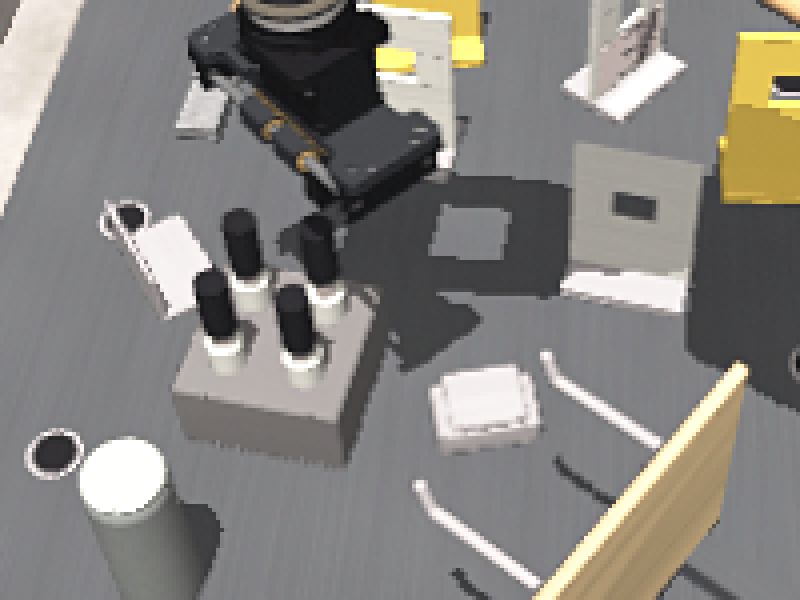

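```bash
python3 -m jog '{"dp":[[0.015,0.005,0.044],[0.015,0.005,0.044],[0,0,0.044],[0,0,0.03],[0,0,0]],"dr":[[0,0,0],[0,0,0],[0,0,0],[0,0,0],[0,0,0]]}';python3 -c "
from h import *
go(.6517,.0175,.149)"
```

```text
clock: 4.12
position: [0.6569, 0.0167, 0.1604]
tcp_rot: [179.9, -0.0, 44.8]
wrist_force: [-0.6, -0.4, 0.2]
opening: 0.0003
pos [0.6569 0.0167 0.1604] rot [179.9314  -0.0484  44.7941] F [-0.5503 -0.3757  0.2405] j [-8.3 36.6 80.5 -0.  62.8 36.9]
turn: dr z total -0.000 = 0.0 rows of .155
shift total [-0.0126 -0.0168  0.0457] rows 0.3
1 rows of [-0.0126 -0.0168  0.0457]
```

```bash
python3 -m jog '{"dp":[[0,0,0],[0,0,0]],"dr":[[0,0,0],[0,0,0]]}';python3 -c "
from h import *
go(.6517,.0175,.149)"
```

```text
clock: 4.28
position: [0.6555, 0.0173, 0.1606]
tcp_rot: [-179.9, 0.0, 44.8]
wrist_force: [0.0, 0.7, -0.2]
opening: 0.0002
pos [0.6555 0.0173 0.1606] rot [-179.9384    0.0467   44.8158] F [ 0.036   0.6685 -0.2296] j [-8.2 36.6 80.6 -0.  62.9 36.9]
turn: dr z total -0.000 = 0.0 rows of .155
shift total [-0.0102 -0.0115  0.0464] rows 0.3
1 rows of [-0.0102 -0.0115  0.0464]
```

```bash
python3 -m jog '{"dp":[[-0.01,-0.01,0.02],[0,0,0.02],[0,0,0.01],[0,0,0],[0,0,0]],"dr":[[0,0,0],[0,0,0],[0,0,0],[0,0,0],[0,0,0]]}';python3 -c "
from h import *
go(.6517,.0175,.149)"
```

```text
clock: 4.7
position: [0.655, 0.0171, 0.1504]
tcp_rot: [179.7, -0.3, 44.8]
wrist_force: [1.9, 0.1, 6.4]
opening: 0.0004
pos [0.655  0.0171 0.1504] rot [179.7002  -0.2541  44.8146] F [1.878  0.0715 6.4429] j [-8.3 37.1 81.5  0.  61.  36.9]
turn: dr z total -0.000 = 0.0 rows of .155
shift total [-0.0082 -0.0105  0.0057] rows 0.1
1 rows of [-0.0082 -0.0105  0.0057]
```

```bash
python3 -m jog '{"dp":[[0,0,0.008],[0,0,0.008],[0,0,0]],"dr":[[0,0,0],[0,0,0],[0,0,0]]}'
```

```text
clock: 4.95
position: [0.6554, 0.0171, 0.1502]
tcp_rot: [179.6, -0.3, 44.8]
wrist_force: [-3.2, 1.6, 22.6]
opening: 0.0003
```

```bash
python3 -m jog '{"dp":[[0,0,-0.1],[0,0,-0.1],[0,0,0],[0,0,0]],"dr":[[0,0,0],[0,0,0],[0,0,0],[0,0,0]]}'; python3 -c "
from h import *
go(.660,.077,.195)"
```

```text
clock: 5.28
position: [0.6532, 0.0172, 0.1957]
tcp_rot: [179.9, -0.1, 44.8]
wrist_force: [0.3, -0.2, -1.1]
opening: 0.0
pos [0.6532 0.0172 0.1957] rot [179.8507  -0.1079  44.8269] F [ 0.2724 -0.2288 -1.1251] j [-8.3 34.  79.4 -0.  66.4 36.9]
turn: dr z total -0.000 = 0.0 rows of .155
shift total [ 0.188  -0.1504  0.0029] rows 1.5
2 rows of [ 0.094  -0.0752  0.0015]
```

```bash
python3 -m jog '{"dp":[[0.094,-0.075,0],[0.094,-0.075,0],[0,0,0],[0,0,0.06],[0,0,0.06]],"dr":[[0,0,0],[0,0,0],[0,0,0],[0,0,0],[0,0,0]]}';python3 -m jog '{"dp":[[0,0,0.03],[0,0,0.02],[0,0,0.01],[0,0,0],[0,0,0]],"dr":[[0,0,0],[0,0,0],[0,0,0],[0,0,0],[0,0,0]]}'
```

```text
clock: 5.7
position: [0.659, 0.0775, 0.163]
tcp_rot: [-180.0, 0.0, 44.9]
wrist_force: [-0.3, -1.2, 0.5]
opening: 0.0007
clock: 6.12
position: [0.6589, 0.0773, 0.1504]
tcp_rot: [-179.9, 0.0, 44.8]
wrist_force: [-2.5, 1.6, 9.7]
opening: 0.0006
```

```bash
python3 -m jog '{"dp":[[0,0,0.008],[0,0,0.004],[0,0,0]],"dr":[[0,0,0],[0,0,0],[0,0,0]]}'; python3 -m jog '{"dp":[[0,0,-0.1],[0,0,-0.1],[0,0,0],[0,0,0]],"dr":[[0,0,0],[0,0,0],[0,0,0],[0,0,0]]}'; python3 -c "
from h import *
go(.7188,.0688,.195)"
```

```text
clock: 6.37
position: [0.6591, 0.0773, 0.1502]
tcp_rot: [-180.0, -0.0, 44.8]
wrist_force: [-6.2, 1.7, 20.6]
opening: 0.0007
clock: 6.7
position: [0.66, 0.0765, 0.1971]
tcp_rot: [179.9, -0.1, 44.8]
wrist_force: [0.5, -1.0, -0.2]
opening: 0.0003
pos [0.66   0.0765 0.1971] rot [179.8966  -0.0691  44.8034] F [ 0.522  -1.0324 -0.1966] j [-3.  34.8 77.5 -0.  67.5 42.2]
turn: dr z total -0.000 = 0.0 rows of .155
shift total [0.1451 0.1875 0.0085] rows 1.5
2 rows of [0.0726 0.0937 0.0043]
```

```bash
python3 -m jog '{"dp":[[0.072,0.094,0],[0.072,0.094,0],[0,0,0],[0,0,0.06],[0,0,0.06]],"dr":[[0,0,0],[0,0,0],[0,0,0],[0,0,0],[0,0,0]]}';python3 -m jog '{"dp":[[0,0,0.03],[0,0,0.02],[0,0,0.01],[0,0,0.008],[0,0,0]],"dr":[[0,0,0],[0,0,0],[0,0,0],[0,0,0],[0,0,0]]}'
```

```text
clock: 7.12
position: [0.7178, 0.0685, 0.1642]
tcp_rot: [-179.9, 0.1, 44.8]
wrist_force: [0.0, -0.4, 0.1]
opening: 0.0002
clock: 7.53
position: [0.7176, 0.0686, 0.1504]
tcp_rot: [-180.0, 0.1, 44.8]
wrist_force: [-2.6, -1.2, 7.5]
opening: 0.0002
```

```bash
python3 -m jog '{"dp":[[0,0,0.008],[0,0,0.008],[0,0,0]],"dr":[[0,0,0],[0,0,0],[0,0,0]]}'; python3 -m jog '{"dp":[[0,0,-0.1],[0,0,-0.1],[0,0,0],[0,0,0]],"dr":[[0,0,0],[0,0,0],[0,0,0],[0,0,0]]}'; python3 -c "
from h import *
go(.7107,.0102,.195)"
```

```text
clock: 7.78
position: [0.7178, 0.0685, 0.1503]
tcp_rot: [179.9, 0.0, 44.8]
wrist_force: [-7.2, -1.0, 21.1]
opening: 0.0005
clock: 8.12
position: [0.7185, 0.069, 0.1964]
tcp_rot: [179.9, -0.1, 44.8]
wrist_force: [0.6, -0.6, -1.1]
opening: 0.0004
pos [0.7185 0.069  0.1964] rot [179.9119  -0.0767  44.816 ] F [ 0.6012 -0.6408 -1.0506] j [-3.4 39.4 68.1 -0.  72.4 41.8]
turn: dr z total -0.000 = 0.0 rows of .155
shift total [-0.1877  0.1449  0.0055] rows 1.5
2 rows of [-0.0939  0.0724  0.0028]
```

```bash
python3 -m jog '{"dp":[[-0.094,0.072,0],[-0.094,0.072,0],[0,0,0],[0,0,0.06],[0,0,0.06]],"dr":[[0,0,0],[0,0,0],[0,0,0],[0,0,0],[0,0,0]]}';python3 -m jog '{"dp":[[0,0,0.03],[0,0,0.02],[0,0,0.01],[0,0,0.008],[0,0,0]],"dr":[[0,0,0],[0,0,0],[0,0,0],[0,0,0],[0,0,0]]}'; python3 -m jog '{"dp":[[0,0,0.008],[0,0,0.006],[0,0,0]],"dr":[[0,0,0],[0,0,0],[0,0,0]]}'
```

```text
clock: 8.53
position: [0.7096, 0.0096, 0.1638]
tcp_rot: [-179.9, 0.0, 44.7]
wrist_force: [-0.7, -1.3, 0.0]
opening: 0.0006
clock: 8.95
position: [0.7094, 0.0099, 0.1504]
tcp_rot: [-180.0, 0.1, 44.8]
wrist_force: [-4.9, -2.0, 12.1]
opening: 0.0004
clock: 9.2
position: [0.7096, 0.0099, 0.1502]
tcp_rot: [179.9, 0.1, 44.9]
wrist_force: [-9.1, -1.3, 24.3]
opening: 0.0005
```

```bash
python3 -m jog '{"dp":[[0,0,-0.1],[0,0,-0.15],[0,0,-0.15],[0,0,-0.15],[0,0,-0.15]],"dr":[[0,0,0],[0,0,0],[0,0,0],[0,0,0],[0,0,0]]}' -1; python3 - <<'E'
from h import *
print("can",onz("top",(175,128),.15))
t=arm.camera("top");s=arm.camera("side");cv2.imwrite("pics/t5.png",t);cv2.imwrite("pics/s5.png",s)
crop(t,200,100,190,150,4,"pics/t5c.png");crop(s,150,100,190,150,4,"pics/s5c.png")
go(.62,-.22,.3)
E
```

```text
clock: 9.62
position: [0.7092, 0.011, 0.3201]
tcp_rot: [-179.8, 0.1, 44.8]
wrist_force: [1.0, 0.3, -0.8]
opening: 0.0258
can [0.7502 0.2212 0.15  ]
pos [0.7135 0.0105 0.3278] rot [179.3676  -0.5098  44.8532] F [-0.2502 -0.0208  0.5113] j [-8.1 32.5 60.8  0.  85.8 37. ]
turn: dr z total -0.000 = 0.0 rows of .155
shift total [-0.9155  0.39    0.1111] rows 6.3
8 rows of [-0.1144  0.0487  0.0139]
```

View pics/t5c.png

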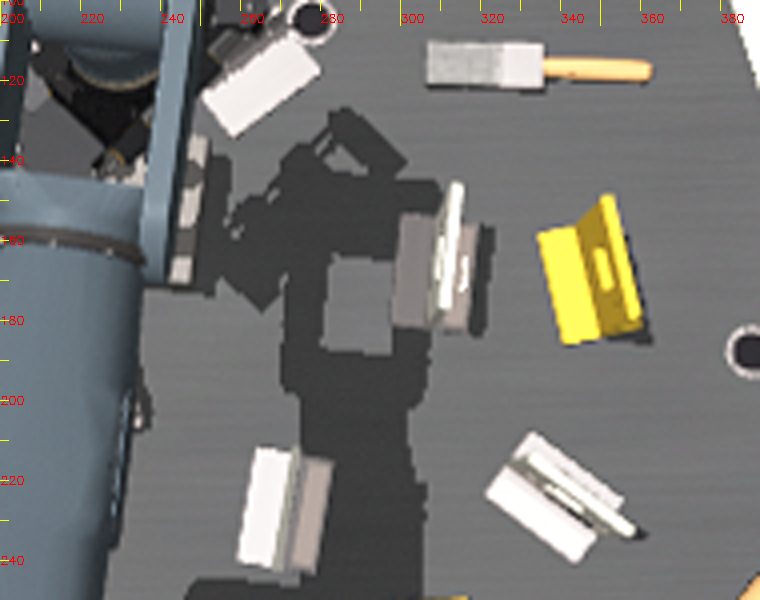

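View pics/s5c.png

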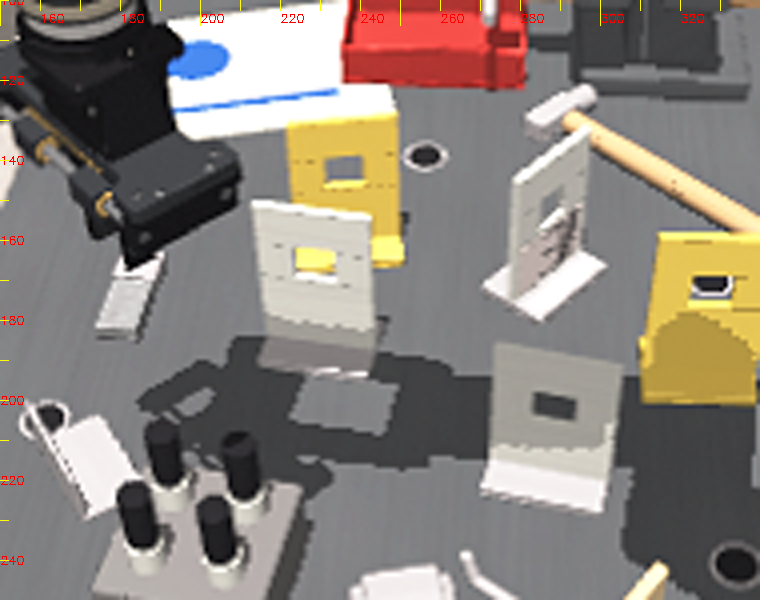

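```bash
python3 -m jog '{"dp":[[0,0,0],[0,0,0],[0,0,0],[0,0,0],[0,0,0]],"dr":[[0,0,0.145],[0,0,0.145],[0,0,0.145],[0,0,0.145],[0,0,0.145]]}' -1;python3 -m jog '{"dp":[[0,0,0],[0,0,0],[0,0,0],[0,0,0]],"dr":[[0,0,0.145],[0,0,0.145],[0,0,0.145],[0,0,0]]}' -1; python3 -c "
from h import *
go(.6254,-.2222,.25,-7.5)"
```

```text
clock: 10.13
position: [0.7093, 0.0109, 0.3177]
tcp_rot: [-179.9, 0.2, 11.9]
wrist_force: [0.9, 0.4, 0.4]
opening: 0.0673
clock: 10.47
position: [0.7094, 0.0108, 0.3178]
tcp_rot: [-180.0, 0.2, -7.5]
wrist_force: [-0.1, 0.6, 0.1]
opening: 0.0858
pos [0.7094 0.0108 0.3178] rot [-179.9856    0.199    -7.473 ] F [-0.0947  0.6493  0.0508] j [-8.1 33.  61.5  0.  85.7 89.3]
turn: dr z total 0.001 = 0.0 rows of .155
shift total [-0.2115  0.968   0.2712] rows 6.4
8 rows of [-0.0264  0.121   0.0339]
```

```bash
python3 -m jog '{"dp":[[-0.026,0.121,0.034],[-0.026,0.121,0.034],[-0.026,0.121,0.034],[-0.026,0.121,0.034],[-0.026,0.121,0.034]],"dr":[[0,0,0],[0,0,0],[0,0,0],[0,0,0],[0,0,0]]}';python3 -m jog '{"dp":[[-0.026,0.121,0.034],[-0.026,0.121,0.034],[-0.026,0.121,0.034],[0,0,0],[0,0,0]],"dr":[[0,0,0],[0,0,0],[0,0,0],[0,0,0],[0,0,0]]}'; python3 -c "
from h import *
st=arm.observe()
cv2.imwrite('pics/w6.png',arm.camera('wrist'))
go(.6254,-.2222,.143,-7.5)
for p in [(.6752,-.2288,.165),(.5755,-.2156,.165)]: print(proj('wrist',p,st))"
```

```text
clock: 10.88
position: [0.6574, -0.136, 0.2756]
tcp_rot: [-180.0, 0.1, -7.2]
wrist_force: [0.8, -0.2, -0.2]
opening: 0.0871
clock: 11.3
position: [0.6263, -0.224, 0.2499]
tcp_rot: [-179.9, 0.2, -7.4]
wrist_force: [0.6, 0.8, 0.7]
opening: 0.0868
pos [ 0.6271 -0.2229  0.2507] rot [-179.9072    0.0917   -7.3531] F [0.3338 0.9106 0.3791] j [-29.2  32.   73.9   0.1  74.2  68.1]
turn: dr z total 0.003 = 0.0 rows of .155
shift total [-0.0071 -0.0018  0.4307] rows 2.7
3 rows of [-0.0024 -0.0006  0.1436]
[249.9748 149.0479]
[250.1078 249.3434]
```

View pics/w6.png

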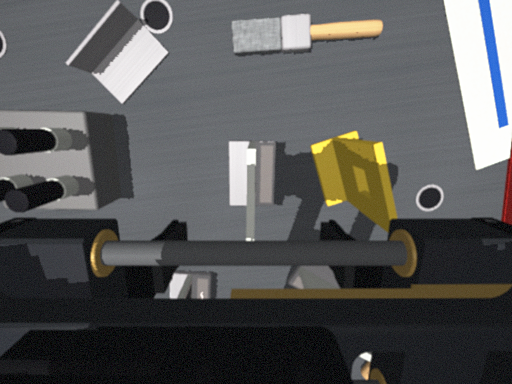

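```bash
python3 -m jog '{"dp":[[0,0,0.144],[0,0,0.144],[0,0,0.12],[0,0,0.024],[0,0,0]],"dr":[[0,0,0],[0,0,0],[0,0,0],[0,0,0],[0,0,0]]}';python3 -c "
from h import *
go(.6254,-.2222,.143,-7.5)"
```

```text
clock: 11.77
position: [0.6265, -0.2205, 0.1411]
tcp_rot: [-179.9, 0.3, -7.2]
wrist_force: [1.1, -0.0, -0.2]
opening: 0.0873
pos [ 0.6265 -0.2205  0.1411] rot [-179.8546    0.3055   -7.2282] F [ 1.083  -0.0257 -0.2399] j [-29.   38.6  79.9   0.   61.8  68.2]
turn: dr z total 0.006 = 0.0 rows of .155
shift total [-0.0036  0.0072 -0.0074] rows 0.1
1 rows of [-0.0036  0.0072 -0.0074]
```

```bash
python3 -m jog '{"dp":[[0,0,0],[0,0,0],[0,0,0],[0,0,0],[0,0,0]],"dr":[[0,0,0],[0,0,0],[0,0,0],[0,0,0],[0,0,0]]}' 1;python3 -m jog '{"dp":[[0,0,0],[0,0,0],[0,0,0],[0,0,0],[0,0,0]],"dr":[[0,0,0],[0,0,0],[0,0,0],[0,0,0],[0,0,0]]}' 1;python3 -m jog '{"dp":[[0,0,0],[0,0,0],[0,0,0],[0,0,0],[0,0,0]],"dr":[[0,0,0],[0,0,0],[0,0,0],[0,0,0],[0,0,0]]}' 1
```

```text
clock: 12.18
position: [0.6283, -0.2233, 0.1451]
tcp_rot: [179.9, -0.1, -7.4]
wrist_force: [-0.9, 0.2, -0.7]
opening: 0.0618
clock: 12.6
position: [0.6275, -0.223, 0.1434]
tcp_rot: [-180.0, 0.0, -7.4]
wrist_force: [0.2, -0.2, -0.5]
opening: 0.0282
clock: 13.02
position: [0.6274, -0.2228, 0.1432]
tcp_rot: [-180.0, 0.0, -7.4]
wrist_force: [0.5, 1.4, -1.0]
opening: 0.0079
```

```bash
python3 -m jog '{"dp":[[0,0,-0.1],[0,0,-0.16],[0,0,-0.16],[0,0,-0.16],[0,0,-0.16]],"dr":[[0,0,0],[0,0,0],[0,0,0],[0,0,0],[0,0,0]]}';python3 -m jog '{"dp":[[0,0,-0.12],[0,0,0],[0,0,0],[0,0,0],[0,0,0]],"dr":[[0,0,-0.138],[0,0,-0.138],[0,0,-0.138],[0,0,-0.138],[0,0,-0.138]]}';python3 -m jog '{"dp":[[0,0,0],[0,0,0],[0,0,0],[0,0,0],[0,0,0]],"dr":[[0,0,-0.138],[0,0,-0.138],[0,0,-0.138],[0,0,-0.138],[0,0,-0.138]]}';python3 -c "
from h import *
go(.669,.3235,.355,54.7)"
```

```text
clock: 13.43
position: [0.6268, -0.2227, 0.3293]
tcp_rot: [-180.0, 0.1, -7.4]
wrist_force: [1.1, -0.3, -3.5]
opening: 0.0077
clock: 13.85
position: [0.6269, -0.2227, 0.3577]
tcp_rot: [-179.9, 0.1, 24.0]
wrist_force: [-0.2, 0.4, -4.0]
opening: 0.0077
clock: 14.27
position: [0.627, -0.2227, 0.3573]
tcp_rot: [-179.9, 0.0, 55.0]
wrist_force: [0.9, -0.7, -4.0]
opening: 0.0079
pos [ 0.627  -0.2227  0.3573] rot [-179.8536    0.023    55.0224] F [ 0.9463 -0.6748 -4.0085] j [-29.2  27.5  65.3  -0.   87.3   5.8]
turn: dr z total 0.007 = 0.0 rows of .155
shift total [ 1.8802 -1.1254  0.0091] rows 13.7
15 rows of [ 0.1253 -0.075   0.0006]
```

```bash
for k in a; do python3 -m jog '{"dp":[[0.125,-0.075,0],[0.125,-0.075,0],[0.125,-0.075,0],[0.125,-0.075,0],[0.125,-0.075,0]],"dr":[[0,0,0],[0,0,0],[0,0,0],[0,0,0],[0,0,0]]}'; done
python3 -m jog '{"dp":[[0.125,-0.075,0],[0.125,-0.075,0],[0.125,-0.075,0],[0.125,-0.075,0],[0.125,-0.075,0]],"dr":[[0,0,0],[0,0,0],[0,0,0],[0,0,0],[0,0,0]]}'
python3 -m jog '{"dp":[[0.125,-0.075,0],[0.125,-0.075,0],[0.125,-0.075,0],[0.1,-0.06,0],[0.07,-0.05,0]],"dr":[[0,0,0],[0,0,0],[0,0,0],[0,0,0],[0,0,0]]}'
python3 -m jog '{"dp":[[0,0,0],[0,0,0]],"dr":[[0,0,0],[0,0,0]]}'
python3 -c "
from h import *
st=arm.observe()
cv2.imwrite('pics/w7.png',arm.camera('wrist'))
go(.669,.3235,.2452,54.7)"
```

```text
clock: 14.68
position: [0.6406, -0.0397, 0.3575]
tcp_rot: [-179.9, 0.0, 54.7]
wrist_force: [0.1, -0.4, -2.7]
opening: 0.0078
clock: 15.1
position: [0.6543, 0.1421, 0.3575]
tcp_rot: [-179.9, 0.1, 54.7]
wrist_force: [0.9, 0.0, -3.4]
opening: 0.008
clock: 15.52
position: [0.6646, 0.3033, 0.3568]
tcp_rot: [-179.9, 0.0, 54.9]
wrist_force: [0.0, 0.6, -2.9]
opening: 0.0077
clock: 15.68
position: [0.6644, 0.3014, 0.3568]
tcp_rot: [-179.9, 0.2, 54.9]
wrist_force: [-0.4, -0.0, -3.7]
opening: 0.008
pos [0.6648 0.3001 0.3571] rot [-179.9489    0.1546   54.7728] F [ 0.2873 -0.841  -2.1253] j [15.6 33.7 54.3 -0.1 92.1 50.8]
turn: dr z total 0.002 = 0.0 rows of .155
shift total [ 0.0862 -0.0403  0.4476] rows 2.9
3 rows of [ 0.0287 -0.0134  0.1492]
```

View pics/w7.png

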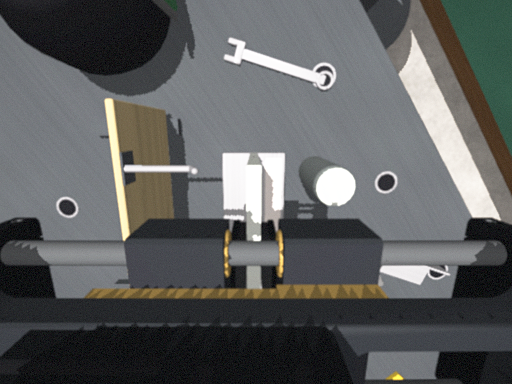

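```bash
python3 - <<'E'
from h import *
st=arm.observe()
w=cv2.imread('pics/w7.png');crop(w,90,130,150,70,5,'pics/c11.png')
print(onz('wrist',(194.5,170.5),.221,st),onz('wrist',(130,168.5),.204,st),onz('wrist',(186,169.5),.204,st))
E
```

```text
[0.6222 0.3548 0.221 ] [0.5558 0.4014 0.204 ] [0.61   0.3616 0.204 ]
```

View pics/c11.png

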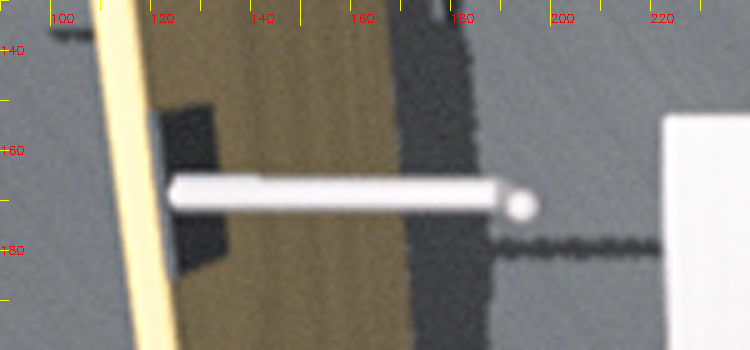

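```bash
python3 -m jog '{"dp":[[0.028,-0.013,0.149],[0.028,-0.013,0.149],[0.028,-0.013,0.149],[0,0,0],[0,0,0]],"dr":[[0,0,0],[0,0,0],[0,0,0],[0,0,0],[0,0,0]]}'
python3 -c "
from h import *
go(.669,.322,.2452,54.7)
cv2.imwrite('pics/s8.png',cv2.resize(arm.camera('side')[190:384,130:340],None,fx=3.5,fy=3))"
```

```text
clock: 16.15
position: [0.6678, 0.3208, 0.2436]
tcp_rot: [-179.7, 0.4, 54.7]
wrist_force: [0.6, -0.5, -2.5]
opening: 0.0083
pos [0.6678 0.3208 0.2436] rot [-179.7446    0.4071   54.6603] F [ 0.5899 -0.483  -2.4936] j [17.1 39.  61.3 -0.  80.2 52.4]
turn: dr z total -0.001 = 0.0 rows of .155
shift total [ 0.0064  0.0011 -0.0065] rows 0.1
1 rows of [ 0.0064  0.0011 -0.0065]
```

View pics/s8.png

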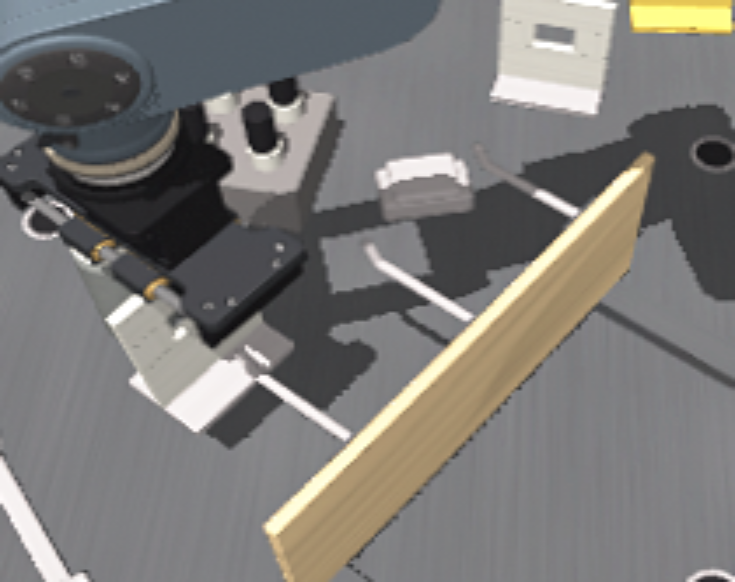

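```bash
python3 -m jog '{"dp":[[0,0,0],[0,0,0],[0,0,0]],"dr":[[0,0,0],[0,0,0],[0,0,0]]}'
python3 -c "
from h import *
go(.591,.3775,.2452,54.7)"
```

```text
clock: 16.45
position: [0.6711, 0.3226, 0.2503]
tcp_rot: [179.8, -0.3, 54.7]
wrist_force: [0.1, 0.9, -2.5]
opening: 0.0077
pos [0.6711 0.3226 0.2503] rot [179.7946  -0.2514  54.6779] F [ 0.1356  0.8769 -2.5471] j [17.1 38.7 60.9 -0.  80.1 52.4]
turn: dr z total -0.000 = 0.0 rows of .155
shift total [-0.0058 -0.3885  0.0205] rows 2.4
3 rows of [-0.0019 -0.1295  0.0068]
```

```bash
python3 -m jog '{"dp":[[0,0,0.008],[0,0,0.008],[0,0,0],[0,0,0],[0,0,0]],"dr":[[0,0,0],[0,0,0],[0,0,0],[0,0,0],[0,0,0]]}';python3 -m jog '{"dp":[[0,0,0],[0,0,0],[0,0,0]],"dr":[[0,0,0],[0,0,0],[0,0,0]]}'
python3 -c "
from h import *
go(.591,.3775,.2452,54.7)"
```

```text
clock: 16.87
position: [0.6695, 0.3228, 0.2426]
tcp_rot: [-180.0, 0.0, 54.7]
wrist_force: [-0.5, -0.1, -3.5]
opening: 0.0079
clock: 17.12
position: [0.6696, 0.3228, 0.2428]
tcp_rot: [180.0, 0.0, 54.7]
wrist_force: [0.5, -0.2, -3.1]
opening: 0.0079
pos [0.6696 0.3228 0.2428] rot [179.9998   0.0038  54.7198] F [ 0.465  -0.2392 -3.0941] j [17.2 39.  61.3 -0.  79.6 52.4]
turn: dr z total 0.000 = 0.0 rows of .155
shift total [-0.0031 -0.383  -0.0098] rows 2.4
3 rows of [-0.001  -0.1277 -0.0033]
```

Raise 2.5 mm, then thread slowly.

```bash
python3 -m jog '{"dp":[[0,0,-0.01],[0,-0.03,0],[0,-0.04,0],[0,-0.04,0],[0,-0.04,0]],"dr":[[0,0,0],[0,0,0],[0,0,0],[0,0,0],[0,0,0]]}';python3 -m jog '{"dp":[[0,-0.04,0],[0,-0.04,0],[0,0,0],[0,0,0],[0,0,0]],"dr":[[0,0,0],[0,0,0],[0,0,0],[0,0,0],[0,0,0]]}'
python3 -c "
from h import *
go(.591,.3775,.2452,54.7)
cv2.imwrite('pics/s9.png',cv2.resize(arm.camera('side')[190:384,130:340],None,fx=3.5,fy=3))"
```

```text
clock: 17.53
position: [0.6375, 0.3454, 0.2452]
tcp_rot: [-180.0, 0.0, 54.7]
wrist_force: [-0.7, -0.8, -1.9]
opening: 0.0081
clock: 17.95
position: [0.6229, 0.356, 0.2455]
tcp_rot: [179.9, -0.0, 54.7]
wrist_force: [-0.1, -0.9, -3.0]
opening: 0.0079
pos [0.6229 0.356  0.2455] rot [179.9434  -0.0221  54.7308] F [-0.0971 -0.878  -3.0039] j [20.9 36.6 65.8 -0.  77.6 56.1]
turn: dr z total 0.001 = 0.0 rows of .155
shift total [-0.0036 -0.1539  0.0013] rows 1.0
1 rows of [-0.0036 -0.1539  0.0013]
```

View pics/s9.png

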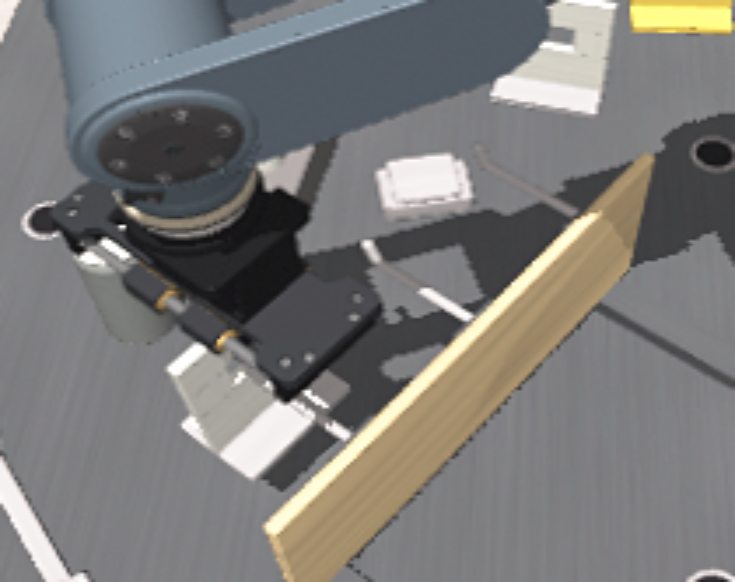

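```bash
python3 -m jog '{"dp":[[0,-0.04,0],[0,-0.04,0],[0,-0.04,0],[0,-0.034,0],[0,0,0]],"dr":[[0,0,0],[0,0,0],[0,0,0],[0,0,0],[0,0,0]]}';python3 -m jog '{"dp":[[0,0,0],[0,0,0.03],[0,0,0.03],[0,0,0],[0,0,0]],"dr":[[0,0,0],[0,0,0],[0,0,0],[0,0,0],[0,0,0]]}'
python3 -c "
from h import *
go(.591,.3775,.2222,54.7)"
```

```text
clock: 18.42
position: [0.5886, 0.38, 0.2453]
tcp_rot: [-179.9, 0.0, 54.8]
wrist_force: [0.3, -0.2, -2.6]
opening: 0.0076
clock: 18.83
position: [0.5908, 0.3775, 0.2287]
tcp_rot: [-179.9, 0.1, 54.7]
wrist_force: [0.1, -0.4, -3.4]
opening: 0.0077
pos [0.5908 0.3775 0.2287] rot [-179.917     0.1481   54.679 ] F [ 0.0635 -0.43   -3.372 ] j [23.5 36.1 69.5 -0.  74.6 58.8]
turn: dr z total -0.000 = 0.0 rows of .155
shift total [0.0005 0.0007 0.026 ] rows 0.2
1 rows of [0.0005 0.0007 0.026 ]
```

```bash
python3 -m jog '{"dp":[[0,0,0.012],[0,0,0.012],[0,0,0.006],[0,0,0],[0,0,0]],"dr":[[0,0,0],[0,0,0],[0,0,0],[0,0,0],[0,0,0]]}'
```

```text
clock: 19.25
position: [0.5913, 0.3782, 0.2228]
tcp_rot: [180.0, -0.0, 54.7]
wrist_force: [-0.2, 0.1, -2.6]
opening: 0.0071
```

```bash
python3 -m jog '{"dp":[[0,0,0.006],[0,0,0.006],[0,0,0],[0,0,0]],"dr":[[0,0,0],[0,0,0],[0,0,0],[0,0,0]]}'
```

```text
clock: 19.58
position: [0.5915, 0.3784, 0.222]
tcp_rot: [179.9, -0.1, 54.7]
wrist_force: [-2.3, -1.2, 6.4]
opening: 0.0075
```

```bash
python3 -m jog '{"dp":[[0,0,0],[0,0,0],[0,0,0],[0,0,0],[0,0,0]],"dr":[[0,0,0],[0,0,0],[0,0,0],[0,0,0],[0,0,0]]}' 0.5;python3 -m jog '{"dp":[[0,0,-0.04],[0,0,-0.08],[0,0,-0.12],[0,0,-0.12],[0,0,-0.12]],"dr":[[0,0,0],[0,0,0],[0,0,0],[0,0,0],[0,0,0]]}' 0.5
python3 -c "
from h import *
go(.591,.3775,.2222,54.7)
s=arm.camera('side');t=arm.camera('top');cv2.imwrite('pics/s10.png',cv2.resize(s[120:384,130:340],None,fx=2.8,fy=2.2));cv2.imwrite('pics/t10.png',cv2.resize(t,None,fx=1.5,fy=1.5))"
```

```text
clock: 20.0
position: [0.5912, 0.3782, 0.2195]
tcp_rot: [-180.0, 0.0, 54.7]
wrist_force: [-0.1, 0.3, -1.1]
opening: 0.0211
clock: 20.42
position: [0.5911, 0.3782, 0.3416]
tcp_rot: [-180.0, -0.0, 54.7]
wrist_force: [0.5, 0.9, -0.1]
opening: 0.0215
pos [0.5911 0.3782 0.3416] rot [-179.9982   -0.0033   54.7159] F [ 0.5199  0.8873 -0.1305] j [23.5 31.4 60.9  0.  87.8 58.8]
turn: dr z total 0.000 = 0.0 rows of .155
shift total [-0.0025  0.0013  0.4776] rows 3.0
3 rows of [-0.0008  0.0004  0.1592]
```

View pics/s10.png

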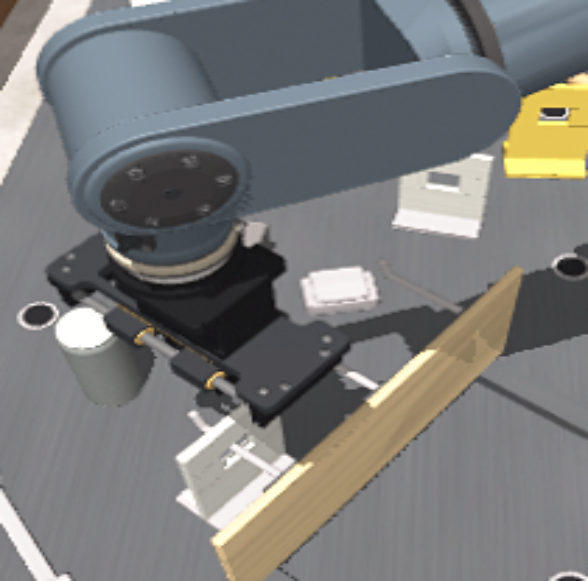

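View pics/t10.png

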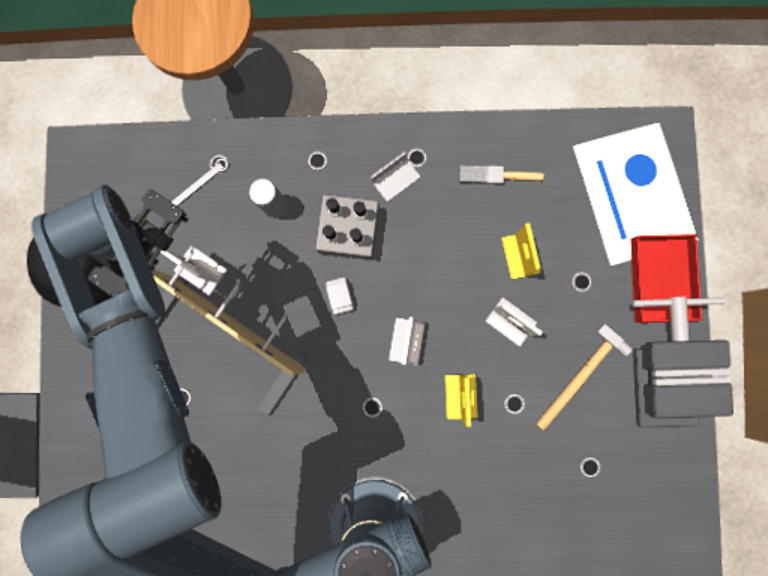

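```bash
python3 - <<'E'
from h import *
t=arm.camera("top");s=arm.camera("side")
crop(t,260,190,110,60,7,"pics/t11.png");crop(s,260,120,70,120,5,"pics/s11.png")
E
```

```text
(no output)
```

View pics/t11.png

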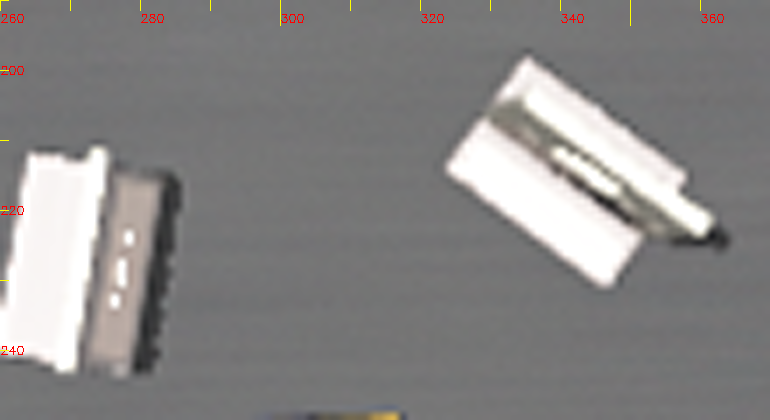

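View pics/s11.png

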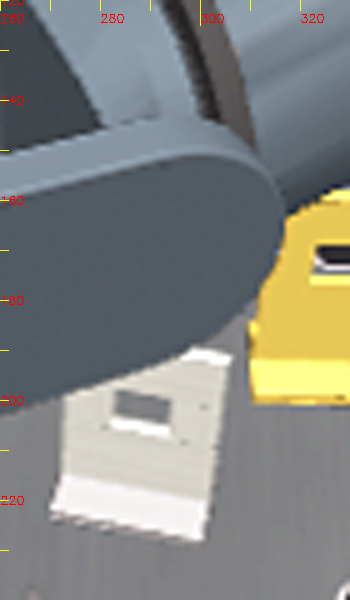

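```bash
python3 - <<'E'
from h import *
f=[onz("top",p,.012)[:2] for p in [(335.4,198.1),(323.7,214),(347,231.2),(357.9,216)]]
f=np.array(f);print(f, f.mean(0)); d=[np.linalg.norm(f[i]-f[(i+1)%4]) for i in range(4)];print(d)
v=(f[1]-f[0])+(f[2]-f[3]);print(np.degrees(np.arctan2(v[1],v[0])))
v=(f[2]-f[1])+(f[3]-f[0]);print("plate dir",np.degrees(np.arctan2(v[1],v[0])))
for h in (.155,):
    a=onz("top",(334.3,203),h);b=onz("top",(361.5,222),h);print(a,b,(a+b)/2,np.linalg.norm(a-b),np.degrees(np.arctan2(*(b-a)[[1,0]])))
st=arm.observe();go(.5,-.2,.3,53)
E
```

```text
[[ 0.5169 -0.3125]
 [ 0.4624 -0.2696]
 [ 0.4007 -0.3485]
 [ 0.4524 -0.3886]] [ 0.4581 -0.3298]
[np.float64(0.06934510189082958), np.float64(0.10013196060742172), np.float64(0.06547538789788393), np.float64(0.0996954232676304)]
141.9914707463511
plate dir -129.18789990772763
[ 0.4918 -0.2871  0.155 ] [ 0.4294 -0.371   0.155 ] [ 0.4606 -0.3291  0.155 ] 0.10453300441353225 -126.65377986266103
pos [0.5916 0.3784 0.3417] rot [179.903   -0.1636  54.718 ] F [-0.2152  0.813  -1.0473] j [23.5 31.3 60.9  0.  87.6 58.8]
turn: dr z total 0.038 = 0.2 rows of .155
shift total [-2.0683  1.0999  0.167 ] rows 14.7
15 rows of [-0.1379  0.0733  0.0111]
```

```bash
python3 -c "
from h import *
go(.459,-.3295,.3,54.7)"; python3 -m jog '{"dp":[[-0.14,0.07,0],[-0.14,0.07,0],[-0.14,0.07,0],[-0.14,0.07,0],[-0.14,0.07,0]],"dr":[[0,0,0],[0,0,0],[0,0,0],[0,0,0],[0,0,0]]}' -1;python3 -m jog '{"dp":[[-0.14,0.07,0],[-0.14,0.07,0],[-0.14,0.07,0],[-0.14,0.07,0],[-0.14,0.07,0]],"dr":[[0,0,0],[0,0,0],[0,0,0],[0,0,0],[0,0,0]]}' -1;python3 -m jog '{"dp":[[-0.14,0.07,0],[-0.14,0.07,0],[-0.14,0.07,0],[-0.14,0.07,0],[-0.14,0.07,0]],"dr":[[0,0,0.06],[0,0,0],[0,0,0],[0,0,0],[0,0,0]]}' -1;python3 -c "
from h import *
go(.459,-.3295,.25,52)"
```

```text
pos [0.5916 0.3784 0.3417] rot [179.903   -0.1636  54.718 ] F [-0.2152  0.813  -1.0473] j [23.5 31.3 60.9  0.  87.6 58.8]
turn: dr z total 0.000 = 0.0 rows of .155
shift total [-2.6176  1.2035  0.167 ] rows 18.0
20 rows of [-0.1309  0.0602  0.0083]
clock: 21.03
position: [0.5598, 0.1832, 0.3378]
tcp_rot: [-179.8, 0.2, 54.8]
wrist_force: [0.2, -1.0, -1.2]
opening: 0.047
clock: 21.45
position: [0.5301, -0.01, 0.3382]
tcp_rot: [-179.8, 0.1, 54.7]
wrist_force: [-0.2, -0.3, -0.7]
opening: 0.08
clock: 21.87
position: [0.4933, -0.2018, 0.3382]
tcp_rot: [-179.8, 0.0, 52.0]
wrist_force: [1.3, -0.4, -0.9]
opening: 0.0871
pos [ 0.4933 -0.2018  0.3382] rot [-179.7858    0.0095   52.0066] F [ 1.2555 -0.3534 -0.9139] j [-34.3  16.2  86.1   0.   77.9   3.7]
turn: dr z total 0.000 = 0.0 rows of .155
shift total [-0.4868  0.2064  0.3527] rows 4.0
4 rows of [-0.1217  0.0516  0.0882]
```

```bash
python3 -m jog '{"dp":[[-0.12,0.05,0.08],[-0.12,0.05,0.08],[-0.12,0.05,0.08],[-0.11,0.05,0.08],[0,0,0]],"dr":[[0,0,0],[0,0,0],[0,0,0],[0,0,0],[0,0,0]]}';python3 -m jog '{"dp":[[0,0,0],[0,0,0],[0,0,0]],"dr":[[0,0,0],[0,0,0],[0,0,0]]}';python3 -c "
from h import *
st=arm.observe()
w=arm.camera('wrist');crop(w,180,100,160,150,4,'pics/w12.png')
go(.459,-.3295,.133,52)
c=np.array([.459,-.3295,.155]);u=np.array([np.cos(np.deg2rad(52)),np.sin(np.deg2rad(52)),0])
for k in (.05,-.05): print(proj('wrist',c+k*u,st))"
```

```text
clock: 22.28
position: [0.4583, -0.3272, 0.2541]
tcp_rot: [-179.5, 0.1, 51.7]
wrist_force: [-0.4, 0.2, -1.1]
opening: 0.0869
clock: 22.53
position: [0.4623, -0.3229, 0.26]
tcp_rot: [-180.0, -0.0, 52.1]
wrist_force: [0.3, -0.0, -1.2]
opening: 0.0871
pos [ 0.4626 -0.3229  0.2604] rot [179.9646  -0.0145  52.1075] F [-0.2749  0.292  -0.2574] j [-46.3  23.   88.4   0.   68.5  -8.4]
turn: dr z total 0.002 = 0.0 rows of .155
shift total [-0.0296  0.005   0.5095] rows 3.2
4 rows of [-0.0074  0.0013  0.1274]
[254.2801 153.1531]
[254.0873 245.4032]
```

View pics/w12.png

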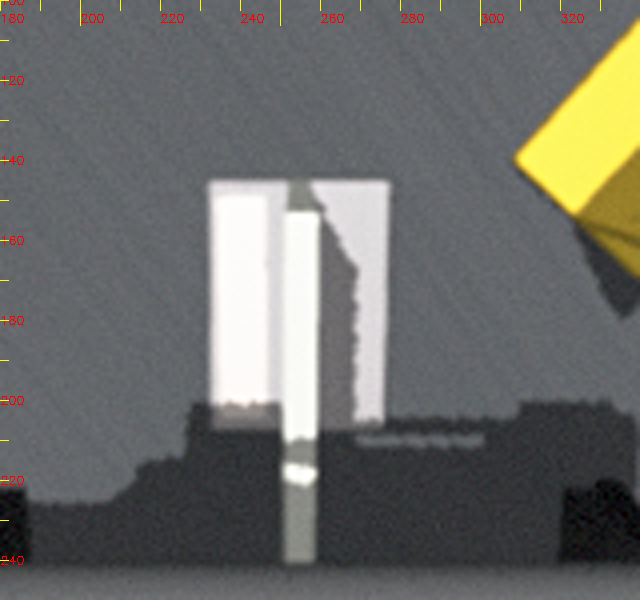

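```bash
python3 -m jog '{"dp":[[-0.01,0,0.127],[-0.01,0,0.127],[-0.01,0,0.127],[0,0,0.09],[0,0,0.039]],"dr":[[0,0,0],[0,0,0],[0,0,0],[0,0,0],[0,0,0]]}';python3 -m jog '{"dp":[[0,0,0],[0,0,0],[0,0,0],[0,0,0],[0,0,0]],"dr":[[0,0,0],[0,0,0],[0,0,0],[0,0,0],[0,0,0]]}' 1;python3 -m jog '{"dp":[[0,0,0],[0,0,0],[0,0,0],[0,0,0],[0,0,0]],"dr":[[0,0,0],[0,0,0],[0,0,0],[0,0,0],[0,0,0]]}' 1;python3 -m jog '{"dp":[[0,0,0],[0,0,0],[0,0,0],[0,0,0],[0,0,0]],"dr":[[0,0,0],[0,0,0],[0,0,0],[0,0,0],[0,0,0]]}' 1
```

```text
clock: 23.0
position: [0.4566, -0.3276, 0.1301]
tcp_rot: [-179.7, -0.0, 52.1]
wrist_force: [0.6, 0.5, -0.1]
opening: 0.0871
clock: 23.42
position: [0.4583, -0.3306, 0.1339]
tcp_rot: [179.8, 0.0, 52.0]
wrist_force: [0.1, -0.6, -0.6]
opening: 0.0615
clock: 23.83
position: [0.4574, -0.33, 0.1323]
tcp_rot: [-180.0, -0.0, 52.0]
wrist_force: [-0.3, -0.1, -0.0]
opening: 0.0283
clock: 24.25
position: [0.4574, -0.33, 0.1321]
tcp_rot: [-180.0, 0.0, 52.0]
wrist_force: [0.1, -0.1, -0.7]
opening: 0.0076
```

```bash
python3 -m jog '{"dp":[[0,0,-0.1],[0,0,-0.16],[0,0,-0.16],[0,0,-0.16],[0,0,-0.16]],"dr":[[0,0,0],[0,0,0],[0,0,0],[0,0,0],[0,0,0]]}';python3 -m jog '{"dp":[[0,0,-0.16],[0,0,-0.1],[0,0,0]],"dr":[[0,0,0],[0,0,0],[0,0,0]]}';python3 -c "
from h import *
go(.61,.215,.38,52)"
```

```text
clock: 24.67
position: [0.4565, -0.3289, 0.3179]
tcp_rot: [-179.8, -0.0, 52.0]
wrist_force: [0.3, -1.0, -4.8]
opening: 0.0076
clock: 24.92
position: [0.4594, -0.3319, 0.3885]
tcp_rot: [179.3, 0.1, 52.0]
wrist_force: [0.9, -1.4, -3.4]
opening: 0.0079
pos [ 0.4594 -0.3319  0.3885] rot [179.2684   0.1108  52.0242] F [ 0.9021 -1.3902 -3.4485] j [-47.1  16.8  77.5   0.   85.   -9.2]
turn: dr z total 0.001 = 0.0 rows of .155
shift total [ 2.0946 -0.8722  0.034 ] rows 14.2
15 rows of [ 0.1396 -0.0581  0.0023]
```

```bash
python3 -m jog '{"dp":[[0.14,-0.058,0],[0.14,-0.058,0],[0.14,-0.058,0],[0.14,-0.058,0],[0.14,-0.058,0]],"dr":[[0,0,0],[0,0,0],[0,0,0],[0,0,0],[0,0,0]]}'
python3 -m jog '{"dp":[[0.14,-0.058,0],[0.14,-0.058,0],[0.14,-0.058,0],[0.14,-0.058,0],[0.14,-0.058,0]],"dr":[[0,0,0],[0,0,0],[0,0,0],[0,0,0],[0,0,0]]}'
python3 -m jog '{"dp":[[0.14,-0.058,0],[0.14,-0.058,0],[0.14,-0.058,0],[0.14,-0.058,0],[0.12,-0.05,0]],"dr":[[0,0,0],[0,0,0],[0,0,0],[0,0,0],[0,0,0]]}'
python3 -m jog '{"dp":[[0,0,0],[0,0,0],[0,0,0],[0,0,0],[0,0,0]],"dr":[[0,0,-0.145],[0,0,-0.145],[0,0,-0.145],[0,0,-0.145],[0,0,-0.145]]}'
python3 -m jog '{"dp":[[0,0,0],[0,0,0],[0,0,0],[0,0,0],[0,0,0]],"dr":[[0,0,-0.145],[0,0,-0.145],[0,0,-0.145],[0,0,-0.145],[0,0,-0.145]]}'
python3 -c "
from h import *
go(.6,.225,.38,-125.3)"
```

```text
clock: 25.33
position: [0.5067, -0.145, 0.3793]
tcp_rot: [-179.7, 0.0, 52.0]
wrist_force: [0.8, 0.4, -3.5]
opening: 0.0079
clock: 25.75
position: [0.5571, 0.0373, 0.3791]
tcp_rot: [-179.7, 0.2, 52.0]
wrist_force: [1.0, -0.7, -5.5]
opening: 0.0079
clock: 26.17
position: [0.6064, 0.2151, 0.3785]
tcp_rot: [-179.7, 0.2, 52.1]
wrist_force: [0.7, -0.5, -4.5]
opening: 0.0081
clock: 26.58
position: [0.6061, 0.2125, 0.3783]
tcp_rot: [-179.6, 0.1, 85.0]
wrist_force: [0.4, 0.7, -3.9]
opening: 0.008
clock: 27.0
position: [0.6061, 0.2123, 0.3784]
tcp_rot: [-179.6, -0.1, 117.6]
wrist_force: [-0.0, -0.2, -4.3]
opening: 0.0079
pos [0.6061 0.2123 0.3784] rot [-179.6264   -0.1265  117.5895] F [-0.0377 -0.2258 -4.3235] j [  9.3  24.7  66.8   0.   88.9 -18.2]
turn: dr z total -2.602 = 16.8 rows of .155
shift total [-0.0274  0.0494 -0.0064] rows 0.4
1 rows of [-0.0274  0.0494 -0.0064]
```

```bash

python3 -m jog '{"dp":[[0,0,0],[0,0,0],[0,0,0],[0,0,0],[0,0,0]],"dr":[[0,0,-0.145],[0,0,-0.145],[0,0,-0.145],[0,0,-0.145],[0,0,-0.145]]}'
python3 -m jog '{"dp":[[0,0,0],[0,0,0],[0,0,0],[0,0,0],[0,0,0]],"dr":[[0,0,-0.145],[0,0,-0.145],[0,0,-0.145],[0,0,-0.145],[0,0,-0.145]]}'
python3 -m jog '{"dp":[[0,0,0],[0,0,0],[0,0,0],[0,0,0],[0,0,0]],"dr":[[0,0,-0.145],[0,0,-0.145],[0,0,-0.145],[0,0,-0.145],[0,0,-0.145]]}'
python3 -m jog '{"dp":[[0,0,0],[0,0,0],[0,0,0],[0,0,0],[0,0,0]],"dr":[[0,0,-0.145],[0,0,-0.145],[0,0,-0.138],[0,0,0],[0,0,0]]}'
python3 -c "
from h import *
w=arm.camera('wrist');cv2.imwrite('pics/w13.png',w)
go(.6,.225,.2441,-125.3)"
```

```text
clock: 27.42
position: [0.6061, 0.2122, 0.3784]
tcp_rot: [-179.8, -0.3, 150.2]
wrist_force: [0.1, -0.1, -3.9]
opening: 0.0076
clock: 27.83
position: [0.6061, 0.2123, 0.3784]
tcp_rot: [-180.0, -0.4, -177.2]
wrist_force: [0.2, -0.2, -3.9]
opening: 0.0077
clock: 28.25
position: [0.6061, 0.2123, 0.3784]
tcp_rot: [179.8, -0.4, -144.5]
wrist_force: [-0.0, -0.0, -4.5]
opening: 0.0076
clock: 28.67
position: [0.6065, 0.2123, 0.3794]
tcp_rot: [179.8, -0.2, -125.8]
wrist_force: [0.4, -0.9, -3.7]
opening: 0.0082
pos [0.6068 0.2124 0.38  ] rot [ 179.8308   -0.1655 -125.7512] F [-0.2133 -0.0426 -4.3952] j [   9.3   24.7   66.6    0.    88.9 -134.9]
turn: dr z total -0.010 = 0.1 rows of .155
shift total [-0.0256  0.0513  0.5438] rows 3.4
4 rows of [-0.0064  0.0128  0.1359]
```

View pics/w13.png

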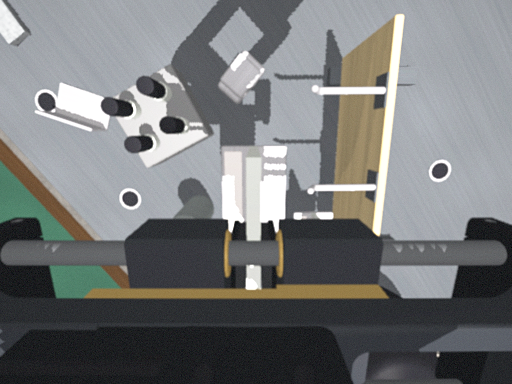

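```bash
python3 - <<'E'
from h import *
st=arm.observe();w=cv2.imread('pics/w13.png');crop(w,280,60,130,160,4,'pics/c14.png')
for p in [(316,89.5),(311.5,190)]: print(onz('wrist',p,.221,st))
E
```

```text
[0.4825 0.1621 0.221 ]
[0.5501 0.2579 0.221 ]
```

View pics/c14.png

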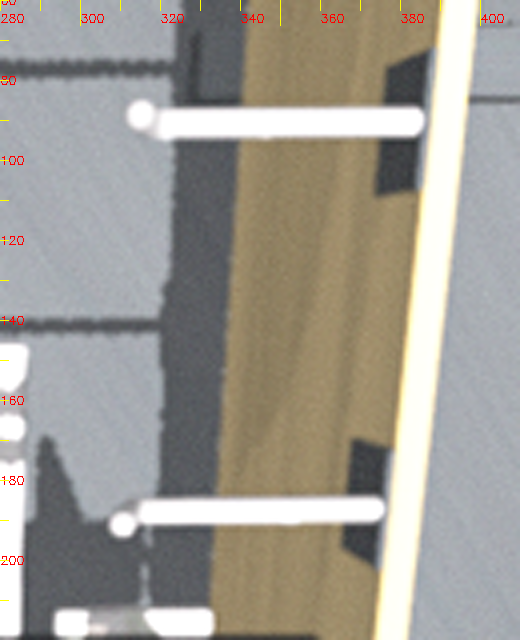

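```bash

python3 -m jog '{"dp":[[-0.006,0.012,0.135],[-0.006,0.012,0.135],[-0.006,0.012,0.135],[-0.006,0.012,0.1],[0,0,0.03]],"dr":[[0,0,-0.01],[0,0,0],[0,0,0],[0,0,0],[0,0,0]]}'
python3 -m jog '{"dp":[[0,0,0],[0,0,0],[0,0,0],[0,0,0],[0,0,0]],"dr":[[0,0,0],[0,0,0],[0,0,0],[0,0,0],[0,0,0]]}'
python3 -c "
from h import *
go(.521,.2795,.2441,-125.3)"
```

```text
clock: 29.13
position: [0.5969, 0.2242, 0.2425]
tcp_rot: [179.5, -0.5, -125.2]
wrist_force: [-0.9, -0.2, -4.8]
opening: 0.0076
clock: 29.55
position: [0.6025, 0.2244, 0.2507]
tcp_rot: [-179.8, 0.2, -125.2]
wrist_force: [0.2, -0.1, -3.3]
opening: 0.0078
pos [0.6025 0.2244 0.2507] rot [-179.8398    0.1633 -125.1726] F [ 0.191  -0.1459 -3.309 ] j [  10.5   29.9   77.7   -0.    72.1 -134.3]
turn: dr z total 0.003 = 0.0 rows of .155
shift total [0.0085 0.3933 0.0263] rows 2.5
3 rows of [0.0028 0.1311 0.0088]
```

```bash

python3 -m jog '{"dp":[[0.008,0,0.012],[0,0,0.012],[0,0,0],[0,0,0],[0,0,0]],"dr":[[0,0,0],[0,0,0],[0,0,0],[0,0,0],[0,0,0]]}'
python3 -m jog '{"dp":[[0,0,0],[0,0,0]],"dr":[[0,0,0],[0,0,0]]}'
python3 -c "
from h import *
go(.521,.2795,.2441,-125.3)"
```

```text
clock: 29.97
position: [0.6001, 0.2227, 0.2424]
tcp_rot: [180.0, -0.0, -125.2]
wrist_force: [0.5, -1.0, -4.5]
opening: 0.0079
clock: 30.13
position: [0.6002, 0.2227, 0.2426]
tcp_rot: [-180.0, 0.0, -125.1]
wrist_force: [-0.2, -0.5, -3.6]
opening: 0.0077
pos [0.6002 0.2227 0.2426] rot [-179.9964    0.0049 -125.1499] F [-0.234  -0.4589 -3.5626] j [  10.4   30.3   78.5    0.    71.2 -134.5]
turn: dr z total 0.003 = 0.0 rows of .155
shift total [-0.0022  0.3898 -0.0061] rows 2.4
3 rows of [-0.0007  0.1299 -0.002 ]
```

```bash
python3 -m jog '{"dp":[[0,0,-0.006],[0,0.03,0],[0,0.04,0],[0,0.04,0],[0,0.04,0]],"dr":[[0,0,0],[0,0,0],[0,0,0],[0,0,0],[0,0,0]]}';python3 -m jog '{"dp":[[0,0.04,0],[0,0.04,0],[0,0,0],[0,0,0],[0,0,0]],"dr":[[0,0,0],[0,0,0],[0,0,0],[0,0,0],[0,0,0]]}'
python3 -c "
from h import *
go(.521,.2795,.2441,-125.3)
cv2.imwrite('pics/w15.png',arm.camera('wrist'))"
```

```text
clock: 30.55
position: [0.568, 0.2451, 0.244]
tcp_rot: [179.9, -0.0, -125.1]
wrist_force: [-0.0, 0.6, -4.6]
opening: 0.0075
clock: 30.97
position: [0.5535, 0.2559, 0.2443]
tcp_rot: [-179.9, 0.0, -125.1]
wrist_force: [0.4, 0.5, -3.4]
opening: 0.0075
pos [0.5535 0.2559 0.2443] rot [-179.9333    0.0351 -125.1262] F [ 0.4069  0.5101 -3.4162] j [  14.3   27.7   83.    -0.    69.2 -130.5]
turn: dr z total 0.004 = 0.0 rows of .155
shift total [-0.0019  0.1609  0.0007] rows 1.0
2 rows of [-0.0009  0.0804  0.0004]
```

View pics/w15.png

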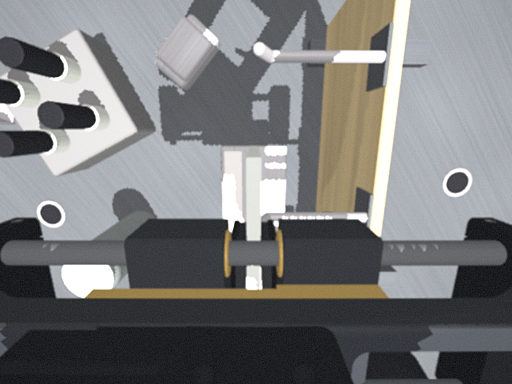

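```bash
python3 -m jog '{"dp":[[0,0.04,0],[0,0.04,0],[0,0.04,0],[0,0.04,0],[0,0,0]],"dr":[[0,0,0],[0,0,0],[0,0,0],[0,0,0],[0,0,0]]}';python3 -m jog '{"dp":[[0,0,0],[0,0,0.03],[0,0,0.03],[0,0,0],[0,0,0]],"dr":[[0,0,0],[0,0,0],[0,0,0],[0,0,0],[0,0,0]]}'
python3 -m jog '{"dp":[[0,0,0.012],[0,0,0.012],[0,0,0.006],[0,0,0],[0,0,0]],"dr":[[0,0,0],[0,0,0],[0,0,0],[0,0,0],[0,0,0]]}'
```

```text
clock: 31.43
position: [0.5174, 0.2803, 0.2439]
tcp_rot: [179.8, -0.1, -125.1]
wrist_force: [-0.2, -1.1, -3.8]
opening: 0.0076
clock: 31.85
position: [0.52, 0.2783, 0.2278]
tcp_rot: [179.9, -0.1, -125.2]
wrist_force: [0.5, -0.3, -4.3]
opening: 0.0077
clock: 32.27
position: [0.5205, 0.2788, 0.2216]
tcp_rot: [-180.0, 0.0, -125.2]
wrist_force: [-0.9, -0.3, -4.8]
opening: 0.0078
```

```bash
python3 -m jog '{"dp":[[0,0,0.006],[0,0,0.004],[0,0,0],[0,0,0]],"dr":[[0,0,0],[0,0,0],[0,0,0],[0,0,0]]}'
```

```text
clock: 32.6
position: [0.5207, 0.2789, 0.221]
tcp_rot: [-179.9, 0.1, -125.1]
wrist_force: [-2.3, -1.3, 6.9]
opening: 0.0082
```

Seated at the expected height (0.221), with a contact force. Release and rise.

```bash
python3 -m jog '{"dp":[[0,0,0],[0,0,0],[0,0,0],[0,0,0],[0,0,0]],"dr":[[0,0,0],[0,0,0],[0,0,0],[0,0,0],[0,0,0]]}' 0.5;python3 -m jog '{"dp":[[0,0,-0.04],[0,0,-0.08],[0,0,-0.12],[0,0,-0.12],[0,0,-0.12]],"dr":[[0,0,0],[0,0,0],[0,0,0],[0,0,0],[0,0,0]]}' 0.5
python3 -c "
from h import *
s=arm.camera('side');t=arm.camera('top');cv2.imwrite('pics/s16.png',cv2.resize(s[120:384,130:340],None,fx=2.8,fy=2.2));crop(t,240,190,140,90,5,'pics/t16.png')"
```

```text
clock: 33.02
position: [0.5206, 0.2789, 0.219]
tcp_rot: [-180.0, 0.0, -125.2]
wrist_force: [0.0, 0.5, 0.0]
opening: 0.0208
clock: 33.43
position: [0.5202, 0.2788, 0.3409]
tcp_rot: [180.0, -0.0, -125.1]
wrist_force: [0.4, 0.4, 0.1]
opening: 0.0217
```

View pics/s16.png

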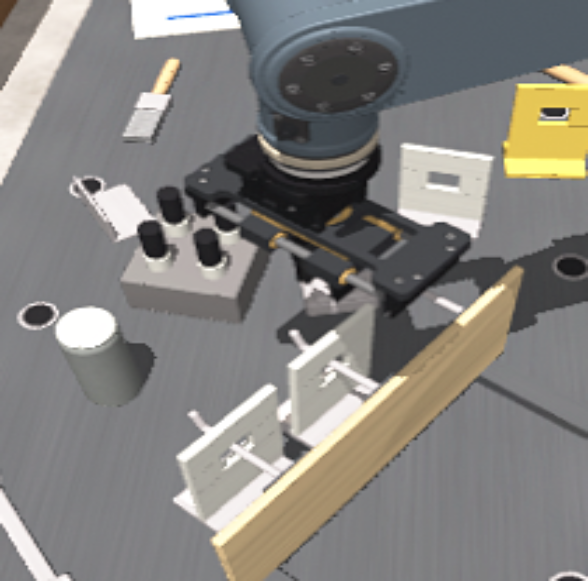

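View pics/t16.png

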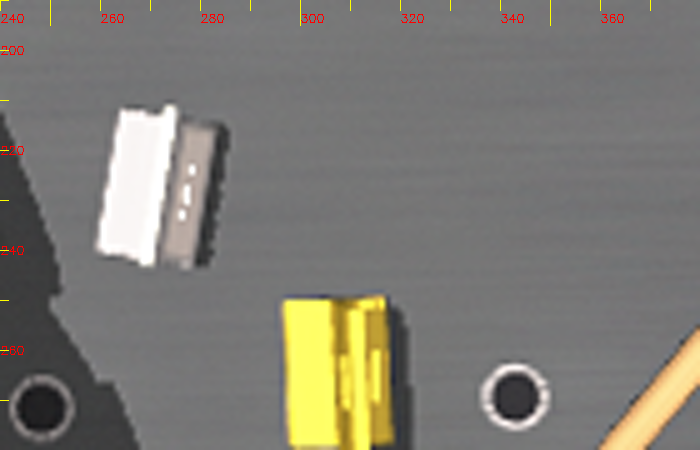

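```bash
python3 - <<'E'
from h import *
A=tri(("top",(274,211.3)),("side",(274,185.5)));B=tri(("top",(269.6,242.8)),("side",(305.8,191.7)));print(A,B)
a=onz("top",(274,211.3),.145);b=onz("top",(269.6,242.8),.145);print(a,b,(a+b)/2,np.linalg.norm(a-b),np.degrees(np.arctan2(*(a-b)[[1,0]])))
f=np.array([onz("top",p,.012)[:2] for p in [(264,211.8),(259.3,240.2)]]);print(f,np.degrees(np.arctan2(*(f[0]-f[1])[[1,0]])))
go(.42,-.09,.34,-7)
E
```

```text
(array([ 0.4702, -0.0951,  0.1449]), [np.float64(0.0004468649753163072), np.float64(0.0004468649753164048)]) (array([ 0.3712, -0.0785,  0.1404]), [np.float64(0.00047285313498529466), np.float64(0.00047285313498533787)])
[ 0.4706 -0.0951  0.145 ] [ 0.3708 -0.0785  0.145 ] [ 0.4207 -0.0868  0.145 ] 0.10116749211407221 -9.444270619028945
[[ 0.4753 -0.0618]
 [ 0.377  -0.043 ]] -10.789361069103164
pos [0.5235 0.2799 0.3459] rot [-179.536     0.604  -125.1335] F [ 0.6682 -0.0484  0.3555] j [  17.4   20.9   77.9   -0.    80.5 -127.5]
turn: dr z total -2.625 = 16.9 rows of .155
shift total [-0.2307  1.5192  0.0238] rows 9.6
10 rows of [-0.0231  0.1519  0.0024]
```

```bash
python3 -m jog '{"dp":[[0,0,0],[0,0,0],[0,0,0],[0,0,0],[0,0,0]],"dr":[[0,0,0.143],[0,0,0.143],[0,0,0.143],[0,0,0.143],[0,0,0.143]]}';python3 -m jog '{"dp":[[0,0,0],[0,0,0],[0,0,0],[0,0,0],[0,0,0]],"dr":[[0,0,0.143],[0,0,0.143],[0,0,0.143],[0,0,0.143],[0,0,0.143]]}'; python3 -c "
from h import *
go(.4207,-.087,.25,170.3)"
```

```text
clock: 33.95
position: [0.5201, 0.2787, 0.3389]
tcp_rot: [180.0, -0.0, -157.6]
wrist_force: [-0.6, -0.4, 0.6]
opening: 0.0215
clock: 34.37
position: [0.5201, 0.2787, 0.3388]
tcp_rot: [-180.0, -0.0, 170.2]
wrist_force: [-0.1, -0.3, -0.8]
opening: 0.0218
pos [0.5201 0.2787 0.3388] rot [-179.9754   -0.0443  170.1831] F [-0.0784 -0.2872 -0.7531] j [ 17.3  21.2  78.4  -0.   80.4 -62.8]
turn: dr z total -0.003 = 0.0 rows of .155
shift total [ 0.1454 -1.509   0.3551] rows 9.7
10 rows of [ 0.0145 -0.1509  0.0355]
```

```bash
python3 -m jog '{"dp":[[0.014,-0.151,0],[0.014,-0.151,0],[0.014,-0.151,0],[0.014,-0.151,0],[0.014,-0.151,0]],"dr":[[0,0,0],[0,0,0],[0,0,0],[0,0,0],[0,0,0]]}' -1;python3 -m jog '{"dp":[[0.014,-0.15,0.03],[0.014,-0.15,0.05],[0.014,-0.15,0.07],[0.014,-0.14,0.07],[0,-0.1,0.07]],"dr":[[0,0,0],[0,0,0],[0,0,0],[0,0,0],[0,0,0]]}';python3 -m jog '{"dp":[[0,0,0.05],[0,0,0],[0,0,0],[0,0,0],[0,0,0]],"dr":[[0,0,0],[0,0,0],[0,0,0],[0,0,0],[0,0,0]]}'
python3 -c "
from h import *
st=arm.observe()
w=arm.camera('wrist');crop(w,180,100,160,150,4,'pics/w17.png')
go(.4207,-.087,.123,170.3)
c=np.array([.4207,-.087,.145]);u=np.array([np.cos(np.deg2rad(170.3)),np.sin(np.deg2rad(170.3)),0])
for k in (.05,-.05): print(proj('wrist',c+k*u,st))"
```

```text
clock: 34.78
position: [0.471, 0.0943, 0.3389]
tcp_rot: [-180.0, -0.0, 170.5]
wrist_force: [0.9, -0.6, 1.5]
opening: 0.047
clock: 35.2
position: [0.4284, -0.0744, 0.2662]
tcp_rot: [-179.9, 0.0, 170.4]
wrist_force: [-0.7, 0.6, -0.3]
opening: 0.0805
clock: 35.62
position: [0.4305, -0.0718, 0.255]
tcp_rot: [-180.0, 0.1, 170.6]
wrist_force: [0.8, -0.4, 0.3]
opening: 0.0871
pos [ 0.4304 -0.0717  0.255 ] rot [-179.975     0.1148  170.5958] F [-0.7518  0.6709  1.0778] j [ -24.2   12.9  105.5    0.    61.4 -104.8]
turn: dr z total 0.007 = 0.0 rows of .155
shift total [ 0.0281 -0.0669  0.5279] rows 3.3
4 rows of [ 0.007  -0.0167  0.132 ]
[238.5782 139.9494]
[239.4076 232.763 ]
```

View pics/w17.png

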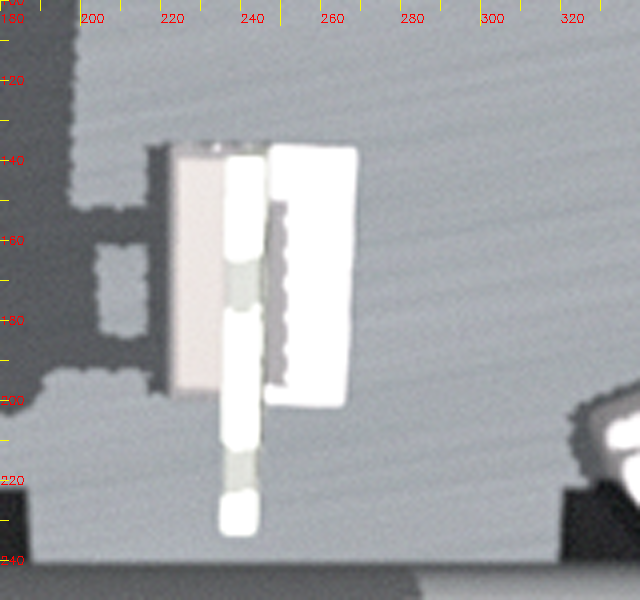

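```bash
python3 -m jog '{"dp":[[0.014,-0.03,0.06],[0.014,-0.035,0.1],[0,0,0.127],[0,0,0.127],[0,0,0.09]],"dr":[[0,0,0],[0,0,0],[0,0,0],[0,0,0],[0,0,0]]}';python3 -m jog '{"dp":[[0,0,0],[0,0,0],[0,0,0],[0,0,0],[0,0,0]],"dr":[[0,0,0],[0,0,0],[0,0,0],[0,0,0],[0,0,0]]}';python3 -c "
from h import *
go(.4207,-.087,.123,170.3)"
```

```text
clock: 36.08
position: [0.4202, -0.0866, 0.127]
tcp_rot: [-180.0, 0.0, 170.6]
wrist_force: [-0.2, 0.7, -0.2]
opening: 0.087
clock: 36.5
position: [0.4213, -0.0875, 0.1296]
tcp_rot: [-179.9, 0.2, 170.5]
wrist_force: [0.4, 0.1, -0.9]
opening: 0.0872
pos [ 0.4213 -0.0875  0.1296] rot [-179.9361    0.2095  170.5247] F [ 0.4191  0.1063 -0.8602] j [ -26.7   24.9  114.7    0.    40.1 -107.2]
turn: dr z total 0.005 = 0.0 rows of .155
shift total [0.0029 0.0016 0.0263] rows 0.2
1 rows of [0.0029 0.0016 0.0263]
```

```bash
python3 -m jog '{"dp":[[0,0,0.02],[0,0,0.006],[0,0,0],[0,0,0],[0,0,0]],"dr":[[0,0,0],[0,0,0],[0,0,0],[0,0,0],[0,0,0]]}' 1;python3 -m jog '{"dp":[[0,0,0],[0,0,0],[0,0,0],[0,0,0],[0,0,0]],"dr":[[0,0,0],[0,0,0],[0,0,0],[0,0,0],[0,0,0]]}' 1;python3 -m jog '{"dp":[[0,0,0],[0,0,0],[0,0,0],[0,0,0],[0,0,0]],"dr":[[0,0,0],[0,0,0],[0,0,0],[0,0,0],[0,0,0]]}' 1
```

```text
clock: 36.92
position: [0.4201, -0.0872, 0.1215]
tcp_rot: [180.0, -0.0, 170.5]
wrist_force: [-0.3, 0.1, -0.1]
opening: 0.0619
clock: 37.33
position: [0.4201, -0.0871, 0.1216]
tcp_rot: [180.0, 0.0, 170.5]
wrist_force: [0.1, 0.6, 0.3]
opening: 0.0287
clock: 37.75
position: [0.4197, -0.087, 0.1212]
tcp_rot: [180.0, -0.1, 170.5]
wrist_force: [0.7, -0.8, -4.0]
opening: 0.0079
```

```bash
python3 -m jog '{"dp":[[0,0,-0.1],[0,0,-0.16],[0,0,-0.16],[0,0,-0.16],[0,0,-0.16]],"dr":[[0,0,0],[0,0,0],[0,0,0],[0,0,0],[0,0,0]]}';python3 -m jog '{"dp":[[0,0,-0.16],[0,0,-0.08],[0,0,0]],"dr":[[0,0,0],[0,0,0],[0,0,0]]}';python3 -c "
from h import *
go(.535,.12,.365,170.5)"
```

```text
clock: 38.17
position: [0.419, -0.0866, 0.3078]
tcp_rot: [180.0, -0.1, 170.5]
wrist_force: [0.4, -0.5, -4.4]
opening: 0.0078
clock: 38.42
position: [0.4225, -0.0883, 0.3712]
tcp_rot: [-179.8, 0.6, 170.5]
wrist_force: [1.1, -0.1, -4.4]
opening: 0.0078
pos [ 0.4225 -0.0883  0.3712] rot [-179.7983    0.6207  170.5144] F [ 1.0662 -0.052  -4.3976] j [ -26.7    4.8   95.7   -0.    78.9 -107.2]
turn: dr z total 0.000 = 0.0 rows of .155
shift total [-0.3064  0.896   0.0247] rows 5.9
8 rows of [-0.0383  0.112   0.0031]
```

```bash
python3 -m jog '{"dp":[[-0.038,0.112,0],[-0.038,0.112,0],[-0.038,0.112,0],[-0.038,0.112,0],[-0.038,0.112,0]],"dr":[[0,0,0],[0,0,0],[0,0,0],[0,0,0],[0,0,0]]}'
python3 -m jog '{"dp":[[-0.038,0.112,0],[-0.038,0.112,0],[-0.038,0.112,0],[0,0,0],[0,0,0]],"dr":[[0,0,0],[0,0,0],[0,0,-0.143],[0,0,-0.143],[0,0,-0.143]]}'
python3 -m jog '{"dp":[[0,0,0],[0,0,0],[0,0,0],[0,0,0],[0,0,0]],"dr":[[0,0,-0.143],[0,0,-0.143],[0,0,-0.143],[0,0,-0.143],[0,0,-0.143]]}'
python3 -m jog '{"dp":[[0,0,0],[0,0,0],[0,0,0],[0,0,0]],"dr":[[0,0,-0.143],[0,0,-0.14],[0,0,0],[0,0,0]]}'
python3 -c "
from h import *
w=arm.camera('wrist');cv2.imwrite('pics/w18.png',w)
go(.53,.128,.2432,-125.3)"
```

```text
clock: 38.83
position: [0.4889, 0.0445, 0.3636]
tcp_rot: [-180.0, -0.3, 170.5]
wrist_force: [0.3, -0.7, -4.1]
opening: 0.0076
clock: 39.25
position: [0.531, 0.1227, 0.3627]
tcp_rot: [180.0, -0.4, -169.7]
wrist_force: [-0.6, -0.6, -3.4]
opening: 0.0079
clock: 39.67
position: [0.5304, 0.1212, 0.363]
tcp_rot: [179.8, -0.3, -137.7]
wrist_force: [0.4, -0.1, -3.3]
opening: 0.0079
clock: 40.0
position: [0.5308, 0.1212, 0.364]
tcp_rot: [179.8, -0.2, -125.5]
wrist_force: [-0.5, 0.3, -4.8]
opening: 0.0077
pos [0.5311 0.1212 0.3646] rot [ 179.8213   -0.1332 -125.4433] F [ 0.4431  0.4667 -5.1443] j [   1.1   16.1   82.1   -0.    82.  -143.5]
turn: dr z total -0.003 = 0.0 rows of .155
shift total [-0.0196  0.0194  0.4854] rows 3.0
4 rows of [-0.0049  0.0049  0.1214]
```

View pics/w18.png

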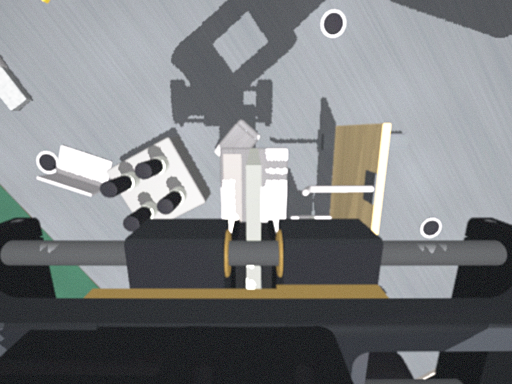

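```bash
python3 -m jog '{"dp":[[-0.005,0.005,0.12],[-0.005,0.005,0.12],[-0.005,0.005,0.12],[-0.005,0.005,0.08],[0,0,0.04]],"dr":[[0,0,0],[0,0,0],[0,0,0],[0,0,0],[0,0,0]]}'
python3 -m jog '{"dp":[[0,0,0],[0,0,0],[0,0,0],[0,0,0],[0,0,0]],"dr":[[0,0,0],[0,0,0],[0,0,0],[0,0,0],[0,0,0]]}'
python3 -m jog '{"dp":[[0,0,0.01],[0,0,0],[0,0,0],[0,0,0]],"dr":[[0,0,0],[0,0,0],[0,0,0],[0,0,0]]}'
python3 -c "
from h import *
go(.4515,.1838,.2432,-125.3)"
```

```text
clock: 40.47
position: [0.5281, 0.1284, 0.2428]
tcp_rot: [179.6, -0.3, -125.4]
wrist_force: [0.2, -0.7, -4.2]
opening: 0.0079
clock: 40.88
position: [0.5319, 0.1282, 0.2481]
tcp_rot: [-179.8, 0.1, -125.3]
wrist_force: [-0.5, 0.4, -4.8]
opening: 0.0076
clock: 41.22
position: [0.5309, 0.1282, 0.2441]
tcp_rot: [-180.0, 0.0, -125.3]
wrist_force: [-0.1, 0.1, -3.5]
opening: 0.0077
pos [0.5309 0.1282 0.2441] rot [-179.995     0.0052 -125.2866] F [-0.1001  0.0696 -3.491 ] j [   1.9   22.6   92.     0.    65.3 -142.9]
turn: dr z total 0.000 = 0.0 rows of .155
shift total [0.002  0.3875 0.0037] rows 2.4
3 rows of [0.0007 0.1292 0.0012]
```

```bash
python3 -m jog '{"dp":[[0,0,0.004],[0,0.03,0],[0,0.04,0],[0,0.04,0],[0,0.04,0]],"dr":[[0,0,0],[0,0,0],[0,0,0],[0,0,0],[0,0,0]]}';python3 -m jog '{"dp":[[0,0.04,0],[0,0.04,0],[0,0,0],[0,0,0],[0,0,0]],"dr":[[0,0,0],[0,0,0],[0,0,0],[0,0,0],[0,0,0]]}'
python3 -c "
from h import *
go(.4515,.1838,.2432,-125.3)"
```

```text
clock: 41.63
position: [0.4987, 0.1506, 0.2429]
tcp_rot: [179.9, -0.0, -125.3]
wrist_force: [-0.1, 0.5, -4.2]
opening: 0.0077
clock: 42.05
position: [0.4845, 0.1615, 0.2433]
tcp_rot: [-179.9, 0.0, -125.3]
wrist_force: [-0.5, -0.7, -3.4]
opening: 0.0076
pos [0.4845 0.1615 0.2433] rot [-179.9226    0.0403 -125.2625] F [-0.5364 -0.6697 -3.4114] j [   5.9   19.9   96.9   -0.    63.1 -138.8]
turn: dr z total 0.001 = 0.0 rows of .155
shift total [0.0034 0.1593 0.0005] rows 1.0
1 rows of [0.0034 0.1593 0.0005]
```

```bash
python3 -m jog '{"dp":[[0.003,0.04,0],[0,0.04,0],[0,0.04,0],[0,0.039,0],[0,0,0]],"dr":[[0,0,0],[0,0,0],[0,0,0],[0,0,0],[0,0,0]]}';python3 -m jog '{"dp":[[0,0,0],[0,0,0.03],[0,0,0.03],[0,0,0],[0,0,0]],"dr":[[0,0,0],[0,0,0],[0,0,0],[0,0,0],[0,0,0]]}'
python3 -m jog '{"dp":[[0,0,0.012],[0,0,0.012],[0,0,0.006],[0,0,0],[0,0,0]],"dr":[[0,0,0],[0,0,0],[0,0,0],[0,0,0],[0,0,0]]}'
```

```text
clock: 42.47
position: [0.448, 0.1849, 0.2428]
tcp_rot: [179.8, -0.1, -125.2]
wrist_force: [0.6, 0.2, -4.2]
opening: 0.0079
clock: 42.88
position: [0.4506, 0.1835, 0.2271]
tcp_rot: [179.9, -0.1, -125.3]
wrist_force: [0.2, 0.1, -4.3]
opening: 0.0078
clock: 43.3
position: [0.4511, 0.1837, 0.2205]
tcp_rot: [180.0, -0.0, -125.3]
wrist_force: [0.5, 0.1, -4.2]
opening: 0.0078
```

```bash
python3 -m jog '{"dp":[[0,0,0.006],[0,0,0.004],[0,0,0],[0,0,0]],"dr":[[0,0,0],[0,0,0],[0,0,0],[0,0,0]]}'
```

```text
clock: 43.63
position: [0.4514, 0.1839, 0.2197]
tcp_rot: [-179.9, 0.1, -125.3]
wrist_force: [-2.2, -1.1, 6.9]
opening: 0.0075
```

Contact at 0.220 as expected. Release, rise and move aside for a clear view.

```bash
python3 -m jog '{"dp":[[0,0,0],[0,0,0],[0,0,0],[0,0,0],[0,0,0]],"dr":[[0,0,0],[0,0,0],[0,0,0],[0,0,0],[0,0,0]]}' 0.5;python3 -m jog '{"dp":[[0,0,-0.04],[0,0,-0.08],[0,0,-0.12],[0,0,-0.12],[0,0,-0.12]],"dr":[[0,0,0],[0,0,0],[0,0,0],[0,0,0],[0,0,0]]}' 0.5
python3 -m jog '{"dp":[[0,-0.12,0],[0,-0.15,0],[-0.1,-0.12,0],[-0.1,-0.12,0],[-0.1,-0.12,0]],"dr":[[0,0,0],[0,0,0],[0,0,0],[0,0,0],[0,0,0]]}'
python3 -m jog '{"dp":[[-0.1,-0.12,0],[-0.1,-0.12,0],[-0.1,-0.12,0],[-0.1,-0.12,0],[-0.1,-0.12,0]],"dr":[[0,0,0],[0,0,0],[0,0,0],[0,0,0],[0,0,0]]}'
python3 -c "
from h import *
s=arm.camera('side');t=arm.camera('top');crop(s,130,180,200,150,4,'pics/s19.png');crop(s,180,230,150,150,4,'pics/s19b.png');cv2.imwrite('pics/s19.raw.png',s);cv2.imwrite('pics/t19.png',t);crop(t,80,80,200,150,4,'pics/t19c.png')"
```

```text
clock: 44.05
position: [0.4512, 0.1838, 0.218]
tcp_rot: [-180.0, 0.0, -125.3]
wrist_force: [-0.9, 0.3, -0.1]
opening: 0.0212
clock: 44.47
position: [0.4507, 0.1837, 0.339]
tcp_rot: [180.0, -0.0, -125.3]
wrist_force: [0.3, 1.3, 1.3]
opening: 0.0218
clock: 44.88
position: [0.6245, 0.1535, 0.3381]
tcp_rot: [-180.0, 0.0, -125.3]
wrist_force: [0.9, 0.9, 0.8]
opening: 0.0219
clock: 45.3
position: [0.819, 0.1695, 0.3374]
tcp_rot: [180.0, -0.0, -125.3]
wrist_force: [0.7, 1.3, 0.1]
opening: 0.0216
```

View pics/s19.png

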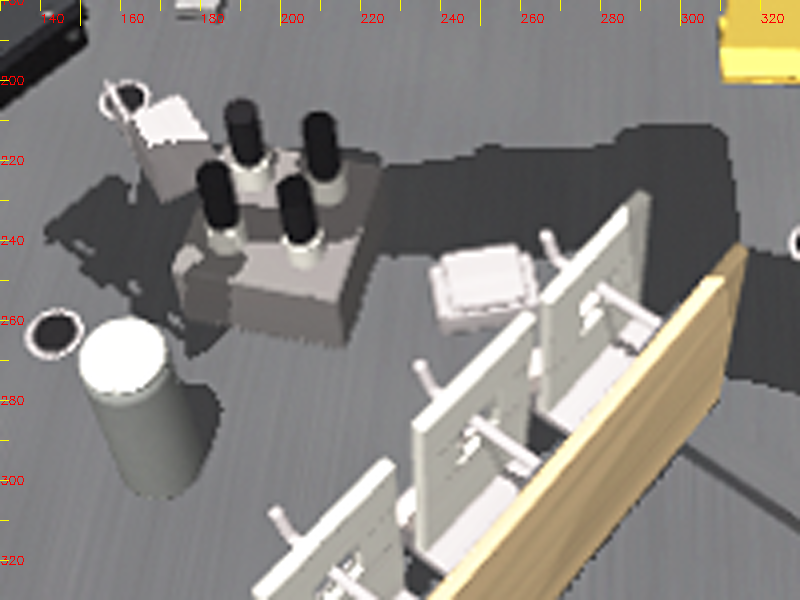

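View pics/t19.png

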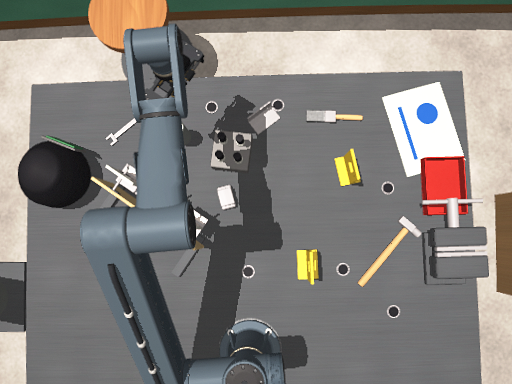

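View pics/t19c.png

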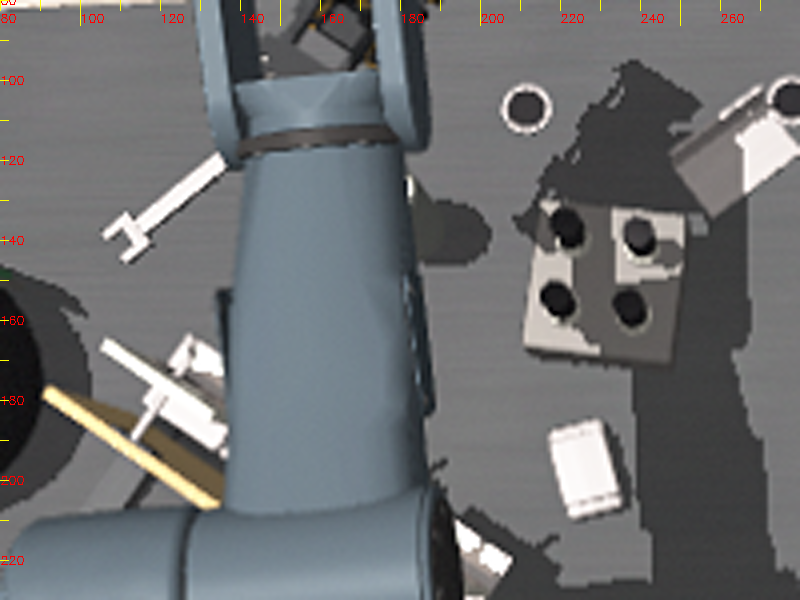

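```bash
python3 - <<'E'
from h import *
for p in [(.7107,.0102),(.6517,.0175),(.7188,.0688),(.660,.077)]: print("cap",proj("side",(*p,.15)),proj("side",(*p,.165)))
a=np.deg2rad(-35.3);o=np.array([np.cos(a),np.sin(a)]);l=np.array([-o[1],o[0]])
for s in [(.596,.374),(.526,.276),(.4564,.1803)]:
    c=np.array(s)-.006*o
    print("plate",[proj("side",(*(c+k*l),.244)) for k in (.05,-.05)])
s=cv2.imread('pics/s19.raw.png')
b=(s.max(2)<60).astype(np.uint8)[195:250,175:220];n,_,st,ce=cv2.connectedComponentsWithStats(b)
for i in range(1,n):
    if st[i,4]>40: print("black",st[i][:2]+[175,195],st[i][2:])
E
```

```text
cap [190.9208 206.6255] [190.2478 203.2534]
cap [210.3728 209.4414] [209.8875 206.0661]
cap [184.4651 222.069 ] [183.696  218.7368]
cap [204.4302 225.3893] [203.8609 222.0582]
plate [array([193.7388, 329.4862]), array([226.3371, 295.3841])]
plate [array([232.7357, 288.9626]), array([261.1988, 258.8579])]
plate [array([266.5761, 254.0217]), array([291.3931, 227.5025])]
black [186 205] [ 10  16 112]
black [205 208] [ 11  17 132]
black [179 220] [ 11  17 129]
black [199 224] [ 10  17 129]
```

View pics/s19b.png

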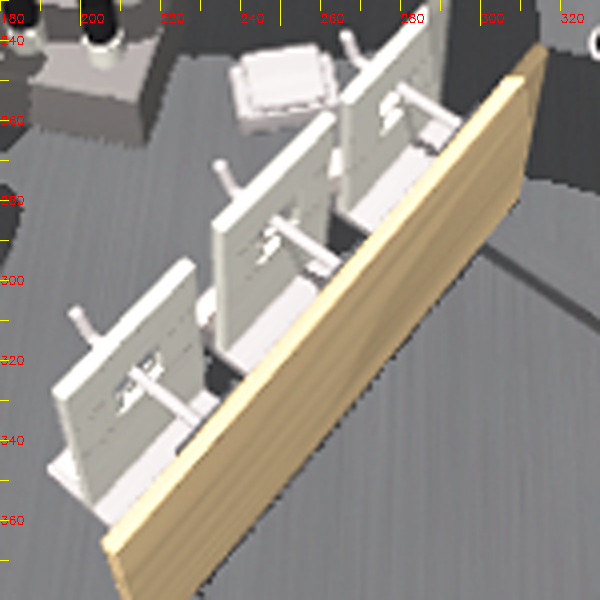

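```bash
python3 -m jog '{"dp":[[0,0,0],[0,0,0],[0,0,0],[0,0,0],[0,0,0]],"dr":[[0,0,0],[0,0,0],[0,0,0],[0,0,0],[0,0,0]]}'; python3 -c "
from workcell import arm
print(arm.finish_job())"
```

```text
clock: 45.82
position: [0.8167, 0.1696, 0.3408]
tcp_rot: [-179.9, 0.1, -125.3]
wrist_force: [0.3, 0.0, 0.2]
opening: 0.0219
the job is handed in; nothing more can be done
None
```

I pressed all four caps home, hung all three gauges and handed the job in at about 46 s of the 210 s allowed. `finish_job` gives no verdict.

- **Caps:** each was pressed with 20–24 N until its top stopped at z ≈ 0.150 m. In the last side picture the cap tops sit where home height puts them, within about 2 px.
- **Gauges:** gauge3 hangs on hook 1, gauge2 on hook 2 and gauge1 on hook 3, with hook 3 being the one nearest the robot. Each one met the bar at the expected height, and the plate tops matched their predicted pixel positions.
- **Facing:** before gripping, I found gauge3's and gauge1's scale faces from their black scale lines, and gauge2's also from the white strip on its foot. The last picture shows the plain backs towards the board. I took no final picture of the scale faces themselves.
- **Knocked gauge:** gauge2 was shifted about 3 cm during the run. I measured it again before gripping it.
- **Other tools:** the dolly, hammer, bracket and both yellow gauges look unmoved. The arm hid the can in the last top picture, but in the side picture it stands where it was.

No check failed or disagreed.

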